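Lock and fill the sloped cake stand

ROBOT

A 6-joint arm with a two-finger parallel gripper is mounted at the origin on a cart in front of the work surface, level with it; the furniture and walls round the work are solid. World frame = base frame: x ahead of the robot, y to its left, z up, the work surface at z = 0. Lengths are in m, angles in rad, forces in N, time in s.
With the tool pointing down it reaches from about 0.3 to 0.875 m from the base axis. Payload 6.4 kg.
Tool frame: the origin (TCP) lies at the very end of the fingers, on their centre line; the grasp point (between the pads) lies env.grip_point_offset behind it (env.grip_point_offset is the distance from the TCP to the grasp point, in m); z points along the fingers, y is the line along which they close (so a half turn about z gives the same grasp; the last joint's range is limited). The gripper opens to 88 mm and grips with 3 to 60 N. Pads are 18 mm wide; open, the fingers measure 123 mm over their backs; the gripper's body (75 mm by 187 mm) begins 45 mm behind the grasp point.
Start: joints at [1.032, 0.181, 1.607, -0, 1.354, -0.206], TCP at [0.188, 0.543, 0.209] pointing down, gripper open.
Joint ranges: [-2.99, 2.99], [-0.89, 2.07], [0.3, 2.58], [-1.14, 4.28], [0, 2.63], [-3.12, 3.12]. Speed limits (rad/s): [2.57, 2.57, 3.01, 3.14, 3.14, 3.14].

INTERFACE

Orientations are given as a rotation vector (axis times angle).
In Python, from rig import env, imaging, job_done gives the robot as it stands.
- The arm moves only by the tool send_rows, never from a script. Its argument "plan" is a list that holds one entry, the list of rows, each a list of 4 numbers: the shift along the tool's x, y, z in m, then the turn about the tool's z in rad. In form: [[[x, y, z, twist], ...]]. A call has 1 to 8 rows; each row shifts and turns the commanded pose from where the row before left it, along the tool's axes as they then stand; what a row does not reach is not made up. A row lasts 1/8 s, in which the tool goes at most 62.5 mm and 10.7 degrees, less where a joint would pass 70% of its speed; a pose out of reach is approached as far as the arm can. A call with a gripper value outside its range is refused whole. "claw" is the opening in per cent of the stroke, from 0 (shut) to 100 (fully open), set as the call begins (left out, the last holds). The fingers move at their own pace and stop on an object; "grip_force" is the grip in N (left out, the last holds). Time passes only in rows, so rows that do not move let the fingers close. It gives the time, the measured TCP pose, the force, the opening and the grip force at its end, in the units of the state.
- env.read_state(): the state, without advancing time (a new reading comes with each control period).
- imaging.read_camera(name): name is "scene" or "top"; returns a dict with "image" (420x560x3 uint8, red, green, blue), "intrinsics" (3x3 intrinsics, pixels), "view" (4x4, takes a point from world to camera coordinates). Camera axes: x right, y up, looking along -z (the intrinsics and any distortion apply to the point x, -y, -z); pixel columns grow to the right and rows downward; lengths in m; the calibration is good to about 2 mm. A picture is of the moment at which its call begins. There is no depth.
- job_done(): hands the job in; it is judged then, once.
The state is a dict: "time_s": time; "q": joint angles; "qvel": joint speeds; "joint_efforts": joint torques, N m; "tcp_pos": TCP position; "tool_rot": TCP orientation; "wrist_force": force on the tool from outside, world axes, zero at the start; "ft_torque": the same for the moment, N m; "width": finger opening in m; "gripper_force": force on a finger pad.
Only numpy, scipy, OpenCV 4.12 (cv2) and the standard library are available. Lean on these libraries where they do the work, as an engineer would, in place of code of your own. Each camera call takes 0.05 s, during which the arm holds its last target. There are 200 camera calls.

TASK

Get the sloped cake stand ready and then fill it: with the deck still empty, press all six orange snap tabs round its rim fully in, then push the red lever away from you to its stop and let it spring back. After that, take every cake slice off the slate board and set it upright in a bay of its own, lying flat on the slope between the two guide wires with one end against the front lip; leave the juice cup and the sugar shaker alone.

Things in the scene. Friction and masses are not known exactly. Their poses are not given: they have to be found in the camera images.
- stand: sloped cake stand, fixed: a light wooden deck, 152 mm deep, 352 mm wide, 12 mm thick, on dark steel legs; it slopes down to the robot at 15 degrees, the middle bay's centre 62 mm above the worktop. Three bays side by side, 96 mm apart. A wooden lip along the front rises 14 mm above the deck. Origin on the worktop under the middle bay; x away from the robot, y to the left
- board: dark grey slate board, 150 x 330 x 4 mm, fixed on the worktop, on which the slices start; origin at the centre of its underside. Behind its left end, from about x = 0.56 and y = 0.40 on, stands a tall glass display case, behind its right part the cash drawer (x over 0.60): keep the gripper clear, lean it toward the robot if a slice lies close
- cake_1: loaf-cake slice, dark brown, a solid block 57 mm wide (its x), 100 mm long (its y), 53 mm high (nut crumbs on top reach 59); 0.13 to 0.25 kg; origin at the centre of its underside, z up. Starts upright on the board, its length pointing roughly away from the robot. Two or three of the three slices are there; None at the start means this one is absent
- cake_2: loaf-cake slice, dark brown, a solid block 54 mm wide (its x), 100 mm long (its y), 53 mm high (nut crumbs on top reach 59); 0.13 to 0.25 kg; origin at the centre of its underside, z up. Starts upright on the board, its length pointing roughly away from the robot. Two or three of the three slices are there; None at the start means this one is absent
- cake_3: loaf-cake slice, dark brown, a solid block 62 mm wide (its x), 100 mm long (its y), 53 mm high (nut crumbs on top reach 59); 0.13 to 0.25 kg; origin at the centre of its underside, z up. Starts upright on the board, its length pointing roughly away from the robot. Two or three of the three slices are there; None at the start means this one is absent
- bay_0 (a point): left bay: where the centre of a slice's underside lies when its end touches the lip. x points up the 15 degree slope, y along the deck to the left, z is the deck's normal. The lip's inner face is 50 mm down the slope from here; the deck ends 96 mm up it, open. On each side a steel guide wire, 7 mm high, runs up the slope, 72 mm clear between the two
- bay_1 (a point): middle bay: where the centre of a slice's underside lies when its end touches the lip. x points up the 15 degree slope, y along the deck to the left, z is the deck's normal. The lip's inner face is 50 mm down the slope from here; the deck ends 96 mm up it, open. On each side a steel guide wire, 7 mm high, runs up the slope, 72 mm clear between the two
- bay_2 (a point): right bay: where the centre of a slice's underside lies when its end touches the lip. x points up the 15 degree slope, y along the deck to the left, z is the deck's normal. The lip's inner face is 50 mm down the slope from here; the deck ends 96 mm up it, open. On each side a steel guide wire, 7 mm high, runs up the slope, 72 mm clear between the two
- tab_fl (a joint): snap tab at the front left of the stand's deck: 0 fully up, 0.010 (m) fully pressed in, with its top then 3 mm above the deck; starts between 0 and 0.003. It slides along the deck's normal, resists with about 4 N and stays where it is pushed; it counts as engaged above 0.0075
- tab_fl_top (a point): centre of the top face of the front left orange snap tab, 30 x 28 mm; z is the deck's normal, the tab is pressed along -z
- tab_fr (a joint): snap tab at the front right of the stand's deck: 0 fully up, 0.010 (m) fully pressed in, with its top then 3 mm above the deck; starts between 0 and 0.003. It slides along the deck's normal, resists with about 4 N and stays where it is pushed; it counts as engaged above 0.0075
- tab_fr_top (a point): centre of the top face of the front right orange snap tab, 30 x 28 mm; z is the deck's normal, the tab is pressed along -z
- tab_rl (a joint): snap tab at the middle left of the stand's deck: 0 fully up, 0.010 (m) fully pressed in, with its top then 3 mm above the deck; starts between 0 and 0.003. It slides along the deck's normal, resists with about 4 N and stays where it is pushed; it counts as engaged above 0.0075
- tab_rl_top (a point): centre of the top face of the middle left orange snap tab, 30 x 28 mm; z is the deck's normal, the tab is pressed along -z
- tab_rr (a joint): snap tab at the middle right of the stand's deck: 0 fully up, 0.010 (m) fully pressed in, with its top then 3 mm above the deck; starts between 0 and 0.003. It slides along the deck's normal, resists with about 4 N and stays where it is pushed; it counts as engaged above 0.0075
- tab_rr_top (a point): centre of the top face of the middle right orange snap tab, 30 x 28 mm; z is the deck's normal, the tab is pressed along -z
- tab_bl (a joint): snap tab at the back left of the stand's deck: 0 fully up, 0.010 (m) fully pressed in, with its top then 3 mm above the deck; starts between 0 and 0.003. It slides along the deck's normal, resists with about 4 N and stays where it is pushed; it counts as engaged above 0.0075
- tab_bl_top (a point): centre of the top face of the back left orange snap tab, 30 x 28 mm; z is the deck's normal, the tab is pressed along -z
- tab_br (a joint): snap tab at the back right of the stand's deck: 0 fully up, 0.010 (m) fully pressed in, with its top then 3 mm above the deck; starts between 0 and 0.003. It slides along the deck's normal, resists with about 4 N and stays where it is pushed; it counts as engaged above 0.0075
- tab_br_top (a point): centre of the top face of the back right orange snap tab, 30 x 28 mm; z is the deck's normal, the tab is pressed along -z
- lever (a joint): sprung locking lever on the bracket at the right end of the stand: 0 at rest, leaning 0.45 rad toward the robot, 0.9 (rad) at its stop, leaning 0.45 rad away from the robot. It swings about the stand's y axis (the bays' y), needs about 1.5 to 5 N at the ball and springs back to 0 when let go
- lever_ball (a point): centre of the red ball, 24 mm in diameter, on top of the lever; its steel rod, 10 mm thick, goes 85 mm down to the pivot, which lies 52 mm above the worktop. The ball travels 74 mm away from the robot, horizontally along the stand's own forward direction, rising 8 mm on the way and sinking again
- juice_cup: plastic cup of juice with a domed lid, 81 mm wide, 117 mm high, a bystander behind the board; origin at the centre of its underside
- sugar_shaker: sugar shaker, 44 mm wide, 90 mm high, a bystander behind the stand on the right; origin at the centre of its underside

How it is judged:
By the outcome, as a careful person would: the job done as asked, in the order asked, and still so for the second after the job is handed in, with the robot touching nothing.
Of cake_1, cake_2, cake_3 only 2 to 3 are there at a start; the rules pass over those that are not, and their reading is None.
At some moment in a run one of cake_1, cake_2, cake_3 may be knocked a few centimetres aside while the robot is not near it.
It also fails if it takes over 208 s, if anything falls off the work surface, if the arm or the gripper's body presses on something with over 40 N, if the wrist force passes 120 N, or if a joint passes its speed limit or range.

## Working session

There is one attempt and no reset: what is moved stays moved. The work goes in short steps, Python scripts to look and compute and a tool call to move; the robot and the scene stay as the last step left them, time stands still between calls to the robot, and variables do not carry over. Pictures are saved under pics/ and viewed, at most 14 in all, crops included, and the job is handed in when it is done.

Besides the shell and the picture viewer there is one more tool, called after "Call:" as name(argument=value, ...) on one line, values as JSON. send_rows: Moves the arm, as the interface text tells. Its arguments: {"type":"object","properties":{"plan":{"type":"array","items":{"type":"array","items":{"type":"array","items":{"type":"number"}}}},"claw":{"type":"number"},"grip_force":{"type":"number"}},"required":["plan"]}

```bash
ls; mkdir -p pics; python3 - <<'E'
from rig import env, imaging
import cv2,numpy as np
print(env.read_state(), env.grip_point_offset)
for n in("scene","top"):
    c=imaging.read_camera(n); cv2.imwrite(f"pics/{n}0.png",c["image"][:,:,::-1]); print({k:np.round(v,4).tolist() for k,v in c.items() if k!="image"})
E
```

```text
pics
{'time_s': 0.0, 'q': array([ 1.03168515e+00,  1.81525488e-01,  1.60798916e+00, -1.50956863e-05,
        1.35379447e+00, -2.06318635e-01]), 'qvel': array([-0.00147338,  0.00127244, -0.0004027 ,  0.00137411, -0.00042708,
       -0.00070727]), 'joint_efforts': array([-3.80475813e-04, -4.33855677e+01, -3.41859305e+01,  7.02542625e-02,
        3.83091148e-02, -9.38577182e-05]), 'tcp_pos': array([0.18753815, 0.54294532, 0.20822803]), 'tool_rot': array([-5.20233885e-01, -3.09759812e+00,  2.51903402e-03]), 'wrist_force': array([ 0.28688263,  0.01367652, -0.58699176]), 'ft_torque': array([-0.00892578, -0.02104684,  0.01314806]), 'gripper_force': 0.0, 'width': 0.08800288814521137} 0.0187
{'intrinsics': [[510.5215, 0.0, 277.818], [0.0, 510.5215, 211.7381], [0.0, 0.0, 1.0]], 'view': [[0.7823, -0.6225, -0.0231, -0.4229], [0.2682, 0.3032, 0.9144, -0.2422], [-0.5622, -0.7216, 0.4041, -1.2128], [0.0, 0.0, 0.0, 1.0]]}
{'intrinsics': [[391.4685, 0.0, 274.8433], [0.0, 391.4685, 206.6515], [0.0, 0.0, 1.0]], 'view': [[0.0287, -0.9996, -0.0084, -0.0183], [0.9906, 0.0273, 0.1341, -0.5438], [-0.1338, -0.0121, 0.9909, -1.2964], [0.0, 0.0, 0.0, 1.0]]}
```

View pics/scene0.png

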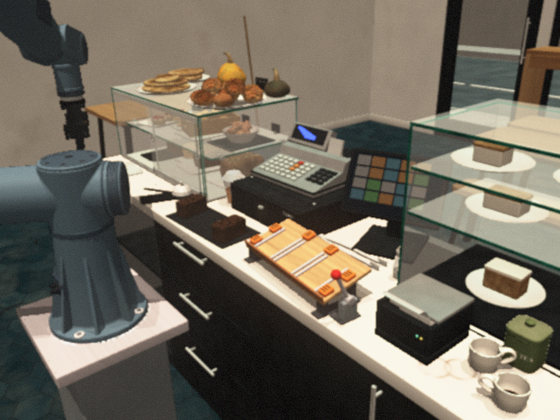

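View pics/top0.png

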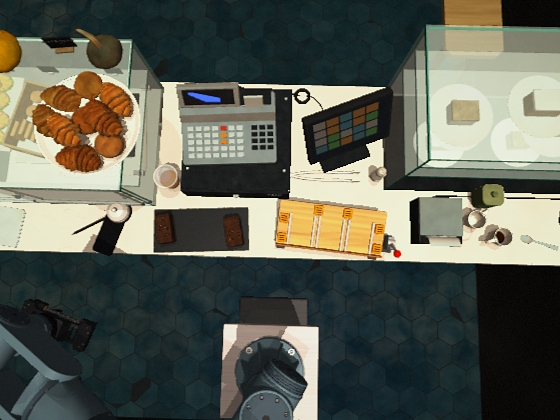

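```bash
python3 - <<'E'
import cv2,numpy as np
a=cv2.imread("pics/top0.png")[190:265,265:410]; a=cv2.resize(a,(790,410),interpolation=cv2.INTER_CUBIC);cv2.imwrite("pics/c1.png",a)
a=cv2.imread("pics/scene0.png")[210:325,235:380]; a=cv2.resize(a,(725,575),interpolation=cv2.INTER_CUBIC);cv2.imwrite("pics/c2.png",a)
E
```

```text
(no output)
```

View pics/c1.png

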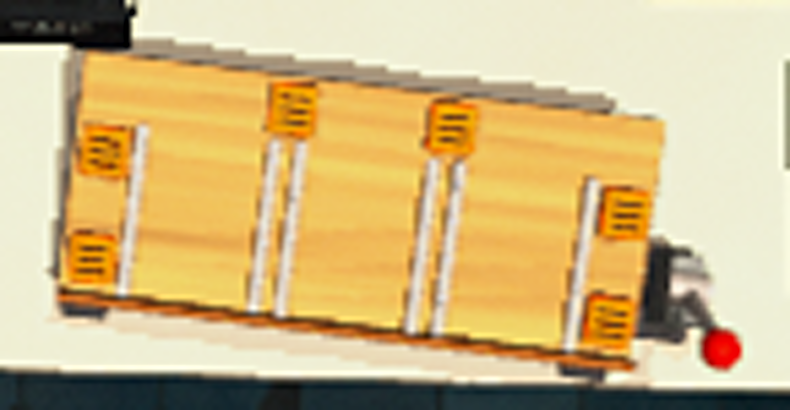

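View pics/c2.png

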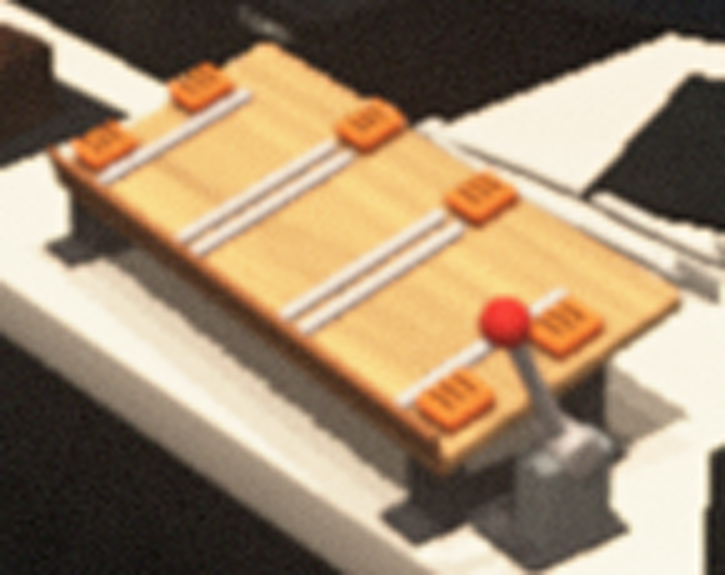

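```bash
cat > h.py <<'E'
import numpy as np, cv2
from rig import env, imaging
from scipy.spatial.transform import Rotation as R
K={"scene":np.array([[510.5215,0,277.818],[0,510.5215,211.7381],[0,0,1]]),"top":np.array([[391.4685,0,274.8433],[0,391.4685,206.6515],[0,0,1]])}
_v={}
def V(n):
    if n not in _v: c=imaging.read_camera(n); K[n]=c["intrinsics"]; _v[n]=c["view"]
    return _v[n]
F=np.diag([1,-1,-1.])
def P(n): return K[n]@F@V(n)[:3]
def ray(n,uv):
    v=V(n); o=-v[:3,:3].T@v[:3,3]; d=v[:3,:3].T@F@np.linalg.solve(K[n],[*uv,1]); return o,d/np.linalg.norm(d)
def onz(n,uv,z): o,d=ray(n,uv); return o+d*(z-o[2])/d[2]
def tri(a,b): # top, scene pixel
    (o,d),(p,e)=ray("top",a),ray("scene",b)
    s,t=np.linalg.lstsq(np.c_[d,-e],p-o,rcond=None)[0]; A,B=o+s*d,p+t*e
    return (A+B)/2,np.linalg.norm(A-B)
def proj(n,X): q=P(n)@[*X,1]; return q[:2]/q[2]
E
python3 - <<'E'
from h import *
pts=dict(fl=((92,258),(104,143)),rl=((104,152),(202,87)),bl=((293,110),(370,122)),br=((451,127),(482,192)),rr=((624,213),(567,325)),fr=((609,320),(455,398)),ball=((720,349),(505,321)),
cBL=((82,52),(268,42)),cBR=((663,118),(680,300)),w1=((122,295),(105,180)),w4=((410,333),(285,320)),w5=((437,335),(305,332)),w6=((571,350),(403,405)),w2=((254,311),(182,238)),w3=((280,314),(195,252)))
for k,(a,b) in pts.items():
    a=(265+a[0]/5.448,190+a[1]/5.467); b=(235+b[0]/5,210+b[1]/5)
    X,e=tri(a,b); print(k,np.round(X*1000,1),round(e*1000,1))
E
```

```text
fl [440.  -29.9  64.4] 1.3
rl [503.5 -35.9  80.6] 3.4
bl [ 530.4 -147.9   91.7] 3.0
br [ 522.7 -242.3   89.9] 2.2
rr [ 475.5 -348.3   78.3] 2.8
fr [ 411.3 -342.1   62.2] 0.4
ball [ 394.8 -388.5  130.3] 1.6
cBL [563.4 -21.3  85.2] 4.2
cBR [ 531.6 -370.3   80.6] 0.9
w1 [421.2 -50.5  55.6] 7.6
w4 [ 402.9 -225.6   53.6] 6.7
w5 [ 402.1 -241.8   54.5] 6.6
w6 [ 394.6 -322.1   55.2] 4.6
w2 [ 413.2 -130.4   56. ] 6.1
w3 [ 411.  -145.7   55.1] 4.1
```

```bash
cat >> h.py <<'E'
O=np.array([.455,-.189]); YAW=-.09
ex=np.array([np.cos(YAW),np.sin(YAW)]); ey=np.array([-ex[1],ex[0]])
def s2w(x,y,z): return np.array([*(O+x*ex+y*ey),z])
def w2s(p): d=np.asarray(p[:2])-O; return np.array([d@ex,d@ey,p[2]])
def st():
    s=env.read_state(); r=R.from_rotvec(s["tool_rot"]).as_matrix(); y=r[:,1]
    print("t%.2f"%s["time_s"],"stand",np.round(w2s(s["tcp_pos"])*1000,1),"world",np.round(s["tcp_pos"]*1000,1),"yaw_err(tool y vs ey) %.3f"%(np.arctan2(y[1],y[0])-np.arctan2(ey[1],ey[0])),"tilt",np.round(r[:2,2],3),"q",np.round(s["q"],2),"F",np.round(s["wrist_force"],1),"w",round(s["width"],4))
E
python3 - <<'E'
from h import *
st()
for z in(0,.1,.13): print(z,[np.round(w2s(onz("top",p,z))*1000) for p in((412,198),(410,243))])
im=imaging.read_camera("scene")["image"][:,:,::-1]
# overlay check on top
t=imaging.read_camera("top")["image"][:,:,::-1].copy()
t2=cv2.resize(t[190:265,265:410],(790,410),interpolation=cv2.INTER_CUBIC)
def dot(x,y,z):
    p=proj("top",s2w(x,y,z)); cv2.circle(t2,(int((p[0]-265+.5)*5.448),int((p[1]-190+.5)*5.467)),3,(255,0,0),-1)
for k in(-1,0,1):
  for e in(-.036,.036):
    for s in(-.05,.05):
      dot(s*.966,k*.096+e,.062+s*.2588)
for e in(-.176,.176): dot(.096*.966,e,.062+.096*.2588); dot(-.056*.966,e,.062-.056*.2588)
g=cv2.resize(im[0:160,0:130],(487,600),interpolation=cv2.INTER_CUBIC)
o=np.zeros((600,800,3),np.uint8);o[:310,:790-0][:, :]=0
t2=cv2.resize(t2,(500,260)); o[:260,:500]=t2; o[270:600,:270]=cv2.resize(g,(270,330)); g2=cv2.resize(t[290:400,0:120],(360,330));o[270:600,300:660]=g2
cv2.imwrite("pics/ov.png",o)
E
```

```text
t0.20 stand [-332.1  705.2  208.6] world [187.6 543.2 208.6] yaw_err(tool y vs ey) -0.243 tilt [-0.001 -0.001] q [ 1.03  0.18  1.61  0.    1.35 -0.21] F [0.1 0.7 0.3] w 0.0883
0 [array([ 164., -279.,    0.]), array([   6., -283.,    0.])]
0.1 [array([ 144., -247.,  100.]), array([  -2., -251.,  100.])]
0.13 [array([ 138., -237.,  130.]), array([  -5., -241.,  130.])]
```

View pics/ov.png

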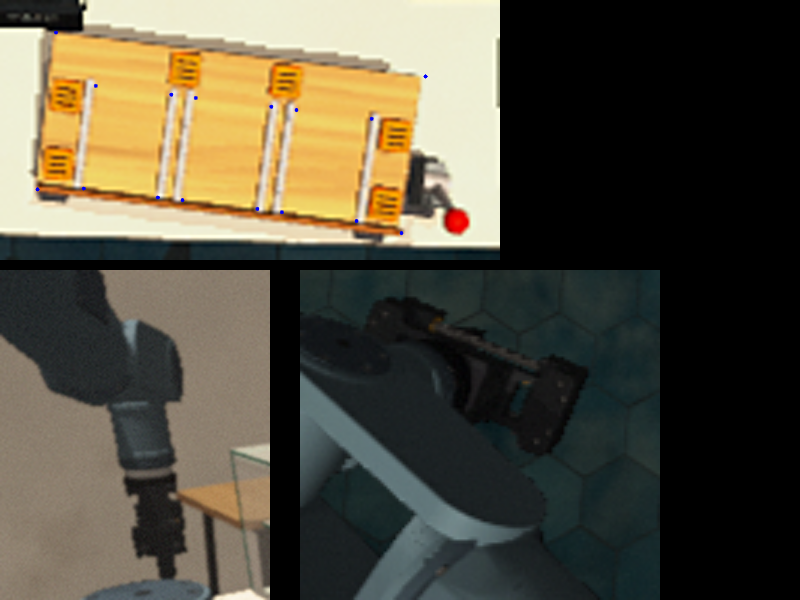

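Call:
send_rows(plan=[[[0, 0, 0, -0.12], [0, 0, 0, -0.123], [-0.025, -0.045, 0, 0], [-0.025, -0.045, 0, 0], [-0.025, -0.045, 0, 0], [-0.025, -0.045, 0, 0], [-0.025, -0.045, 0, 0], [-0.025, -0.045, 0, 0]]], claw=0)

```text
time_s: 1.35
tcp_pos: [0.3135, 0.2597, 0.2094]
tool_rot: [0.14, 3.138, 0.001]
wrist_force: [0.9, 0.2, 0.3]
width: 0.0099
gripper_force: 0.0
```

Call:
send_rows(plan=[[[-0.025, -0.045, 0, 0], [-0.025, -0.045, 0, 0], [-0.025, -0.045, 0, 0], [-0.025, -0.045, 0, 0], [-0.025, -0.045, 0, 0], [-0.025, -0.045, 0, 0], [-0.005, -0.004, 0, 0], [0, 0, 0, 0]]])

```text
time_s: 2.35
tcp_pos: [0.4426, -0.0254, 0.2089]
tool_rot: [-0.142, -3.138, -0.001]
wrist_force: [-0.1, 0.4, -0.5]
width: 0.0004
gripper_force: 0.0
```

```bash
python3 -c "
from h import *
st()"
```

```text
t2.35 stand [-27.1 161.8 208.9] world [442.6 -25.4 208.9] yaw_err(tool y vs ey) -0.001 tilt [-0.001  0.001] q [-0.33 -0.13  1.92  0.    1.35 -1.81] F [-0.1  0.4 -0.5] w 0.0004
```

Call:
send_rows(plan=[[[0, 0, 0.045, 0], [0, 0, 0.045, 0], [0, 0, 0.034, 0], [0, 0, 0.01, 0], [0, 0, 0.005, 0], [0, 0, 0.004, 0], [0, 0, 0.002, 0], [0, 0, 0, 0]]])

```text
time_s: 3.35
tcp_pos: [0.4432, -0.0258, 0.0646]
tool_rot: [0.141, 3.138, -0.0]
wrist_force: [1.1, -1.0, -0.1]
width: 0.0001
gripper_force: 0.0
```

Call:
send_rows(plan=[[[0, 0, 0.001, 0], [0, 0, 0.001, 0], [0, 0, 0, 0]]])

```text
time_s: 3.72
tcp_pos: [0.4427, -0.0257, 0.062]
tool_rot: [-0.141, -3.138, -0.0]
wrist_force: [0.4, -0.2, -0.4]
width: 0.0002
gripper_force: 0.0
```

Call:
send_rows(plan=[[[0, 0, 0.001, 0], [0, 0, 0, 0]]])

```text
time_s: 3.98
tcp_pos: [0.4428, -0.0257, 0.061]
tool_rot: [-0.141, -3.138, -0.0]
wrist_force: [-0.8, -0.3, 0.5]
width: 0.0004
gripper_force: 0.0
```

Call:
send_rows(plan=[[[0, 0, 0.001, 0], [0, 0, 0, 0]]])

```text
time_s: 4.22
tcp_pos: [0.4427, -0.0257, 0.06]
tool_rot: [-0.141, -3.138, 0.0]
wrist_force: [-0.0, 0.7, 0.5]
width: 0.0005
gripper_force: 0.0
```

Call:
send_rows(plan=[[[0, 0, 0.001, 0], [0, 0, 0, 0]]])

```text
time_s: 4.47
tcp_pos: [0.4428, -0.0257, 0.059]
tool_rot: [-0.141, -3.138, -0.0]
wrist_force: [0.3, -0.3, -0.7]
width: 0.0003
gripper_force: 0.0
```

```bash
python3 -c "
from h import *
st()
a=imaging.read_camera('scene')['image'][:,:,::-1]; t=imaging.read_camera('top')['image'][:,:,::-1]
cv2.imwrite('pics/p1.png',np.hstack([cv2.resize(a[190:310,230:350],(400,400)),cv2.resize(t[190:265,265:340],(400,400))]))"
```

```text
t4.47 stand [-26.9 161.6  59. ] world [442.8 -25.7  59. ] yaw_err(tool y vs ey) 0.000 tilt [-0.  0.] q [-0.33  0.09  2.05 -0.    1.   -1.81] F [ 0.3 -0.3 -0.7] w 0.0003
```

View pics/p1.png

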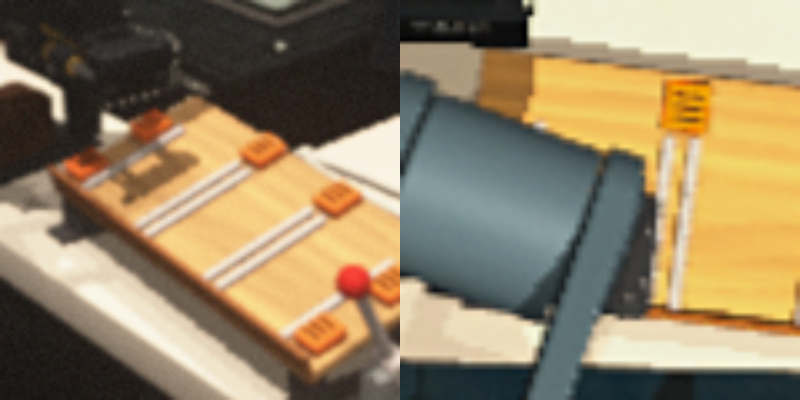

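Call:
send_rows(plan=[[[0, 0, 0.001, 0]]])

```text
time_s: 4.7
tcp_pos: [0.4429, -0.0257, 0.0582]
tool_rot: [0.141, 3.138, -0.0]
wrist_force: [0.2, 0.2, 0.6]
width: 0.0001
gripper_force: 0.0
```

Call:
send_rows(plan=[[[0, 0, 0.001, 0]]])

```text
time_s: 4.82
tcp_pos: [0.4428, -0.0257, 0.0571]
tool_rot: [0.141, 3.138, -0.0]
wrist_force: [-0.1, 0.7, 0.1]
width: 0.0001
gripper_force: 0.0
```

Call:
send_rows(plan=[[[0, 0, 0.001, 0]]])

```text
time_s: 4.95
tcp_pos: [0.4428, -0.0257, 0.056]
tool_rot: [-0.141, -3.138, -0.0]
wrist_force: [0.8, -0.6, 0.3]
width: 0.0006
gripper_force: 0.0
```

```bash
python3 -c "
from h import *
st()
s=env.read_state()['tcp_pos'];p=proj('scene',s);print(p,(p-[230,190])*400/120, proj('scene',[.440,-.0299,.0644]))
a=imaging.read_camera('scene')['image'][:,:,::-1]
cv2.imwrite('pics/p2.png',cv2.resize(a[205:265,235:295],(600,600),interpolation=cv2.INTER_CUBIC))"
```

```text
t4.95 stand [-26.8 161.6  56. ] world [442.8 -25.7  56. ] yaw_err(tool y vs ey) 0.000 tilt [-0.  0.] q [-0.33  0.1   2.05 -0.    0.99 -1.81] F [ 0.8 -0.6  0.3] w 0.0006
[255.62341155 240.49309341] [ 85.41137183 168.31031135] [255.58567318 238.62177821]
```

View pics/p2.png

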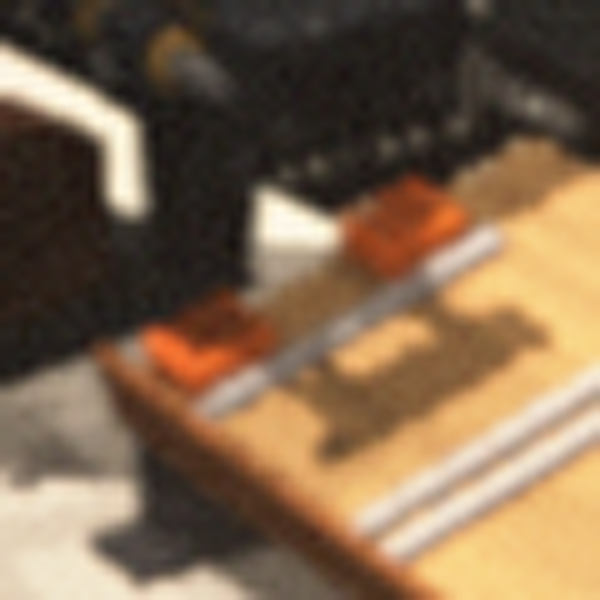

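Call:
send_rows(plan=[[[0, 0, 0.001, 0], [0, 0, 0.001, 0]]])

```text
time_s: 5.3
tcp_pos: [0.4429, -0.0257, 0.0541]
tool_rot: [0.141, 3.138, -0.0]
wrist_force: [-0.3, -0.3, -0.7]
width: 0.0005
gripper_force: 0.0
```

Call:
send_rows(plan=[[[0, 0, 0.001, 0], [0, 0, 0.001, 0]]])

```text
time_s: 5.55
tcp_pos: [0.4428, -0.0257, 0.0521]
tool_rot: [0.141, 3.138, -0.0]
wrist_force: [1.0, -0.3, 0.0]
width: 0.0002
gripper_force: 0.0
```

Call:
send_rows(plan=[[[0, 0, 0.001, 0], [0, 0, 0.001, 0]]])

```text
time_s: 5.8
tcp_pos: [0.4428, -0.0257, 0.05]
tool_rot: [-0.141, -3.138, -0.0]
wrist_force: [0.1, 0.6, -0.8]
width: 0.0003
gripper_force: 0.0
```

```bash
python3 -c "
from h import *
st()
a=imaging.read_camera('scene')['image'][:,:,::-1]
cv2.imwrite('pics/p3.png',np.hstack([cv2.resize(a[205:265,235:295],(400,400),interpolation=cv2.INTER_CUBIC),cv2.resize(a[130:270,180:320],(400,400),interpolation=cv2.INTER_CUBIC)]))"
```

```text
t5.80 stand [-26.8 161.6  50. ] world [442.8 -25.7  50. ] yaw_err(tool y vs ey) 0.000 tilt [-0.  0.] q [-0.33  0.11  2.05  0.    0.98 -1.81] F [ 0.1  0.6 -0.8] w 0.0003
```

View pics/p3.png

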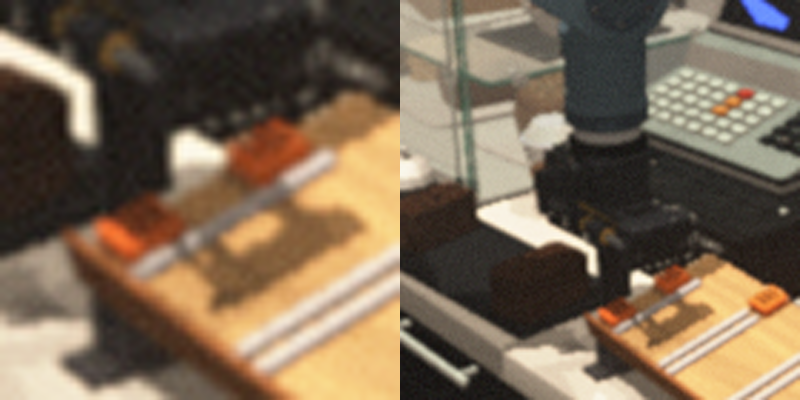

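Call:
send_rows(plan=[[[0, 0, -0.03, 0], [0, 0, -0.03, 0], [0, -0.05, 0, 0], [0, -0.05, 0, 0], [0, 0, 0, 0]]])

```text
time_s: 6.48
tcp_pos: [0.434, -0.1281, 0.1105]
tool_rot: [0.148, 3.137, -0.002]
wrist_force: [-0.3, -0.3, -1.3]
width: 0.0003
gripper_force: 0.0
```

```bash
python3 -c "
from h import *
st()
s=env.read_state()['tcp_pos'];p=proj('scene',s);print(p)
a=imaging.read_camera('scene')['image'][:,:,::-1]
t=imaging.read_camera('top')['image'][:,:,::-1]
x,y=p.astype(int)-[50,60]; print(x,y)
c=cv2.resize(a[y:y+100,x:x+100],(600,600),interpolation=cv2.INTER_CUBIC)
q=((p-[x,y]+.5)*6).astype(int); cv2.circle(c,tuple(int(v) for v in q),4,(255,255,0),1)
o=np.zeros((600,800,3),np.uint8);o[:,:600]=c;o[:200,600:]=cv2.resize(t[190:270,265:345],(200,200));cv2.imwrite('pics/p4.png',o)"
```

```text
t6.47 stand [-26.4  58.8 110.5] world [ 434.  -128.1  110.5] yaw_err(tool y vs ey) -0.004 tilt [ 0.001 -0.001] q [-0.55  0.02  2.   -0.    1.12 -2.03] F [-0.3 -0.3 -1.3] w 0.0003
[275.42530574 236.33936081]
225 176
```

View pics/p4.png

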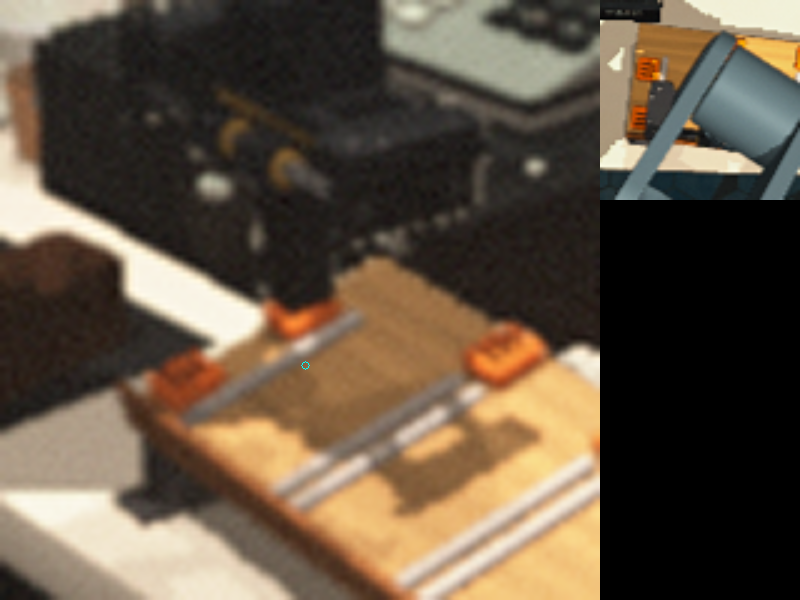

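Call:
send_rows(plan=[[[0, 0, 0, 0], [0, 0, 0, 0], [0, 0, 0, 0], [0, 0, 0, 0], [0, 0, 0, 0], [0, 0, 0, 0]]], claw=100)

```text
time_s: 7.38
tcp_pos: [0.4339, -0.1253, 0.1101]
tool_rot: [0.141, 3.138, 0.0]
wrist_force: [0.2, 0.4, -0.9]
width: 0.0584
gripper_force: 0.0
```

```bash
python3 -c "
from h import *
st()
s=env.read_state()['tcp_pos'];p=proj('scene',s);print(p)
a=imaging.read_camera('scene')['image'][:,:,::-1]
x,y=225,136
c=cv2.resize(a[y:y+140,x:x+140],(600,600),interpolation=cv2.INTER_CUBIC)
S=w2s(s)
for dy in(-.053,0,.053):
  q=((proj('scene',s2w(S[0],S[1]+dy,S[2]))-[x,y]+.5)*600/140).astype(int); cv2.circle(c,tuple(int(v) for v in q),4,(255,255,0),1)
for dx in(-.0375,.0375):
 for dy in(-.0935,.0935):
  q=((proj('scene',s2w(S[0]+dx,S[1]+dy,S[2]+.0637))-[x,y]+.5)*600/140).astype(int); cv2.circle(c,tuple(int(v) for v in q),4,(0,255,0),1)
cv2.imwrite('pics/p5.png',c)"
```

```text
t7.38 stand [-26.8  61.5 110.1] world [ 433.9 -125.3  110.1] yaw_err(tool y vs ey) 0.000 tilt [0. 0.] q [-0.55  0.02  2.    0.    1.12 -2.03] F [ 0.2  0.4 -0.9] w 0.0584
[274.73281555 236.12478166]
```

View pics/p5.png

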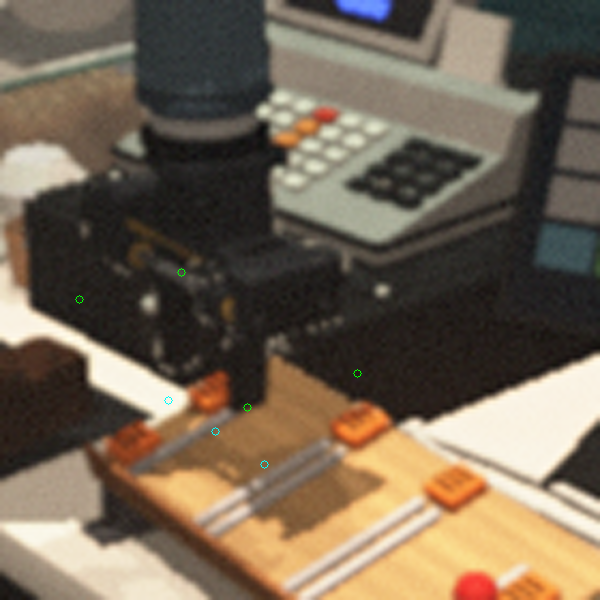

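Call:
send_rows(plan=[[[0, 0.05, 0, 0], [0, 0.05, 0, 0], [0, 0, 0.03, 0], [0, 0, 0.02, 0], [0, 0, 0.006, 0], [0, 0, 0.001, 0], [0, 0, 0.001, 0], [0, 0, 0.001, 0]]], claw=0)

```text
time_s: 8.48
tcp_pos: [0.4434, -0.026, 0.0518]
tool_rot: [0.141, 3.137, -0.001]
wrist_force: [0.1, 0.4, 0.5]
width: 0.0003
gripper_force: 0.0
```

Call:
send_rows(plan=[[[0, 0, 0.001, 0], [0, 0, 0.001, 0], [0, 0, 0.001, 0]]])

```text
time_s: 8.85
tcp_pos: [0.4429, -0.0257, 0.0481]
tool_rot: [0.141, 3.138, -0.0]
wrist_force: [-0.4, 0.2, 0.1]
width: 0.0004
gripper_force: 0.0
```

Call:
send_rows(plan=[[[0, 0, 0.001, 0], [0, 0, 0.001, 0]]])

```text
time_s: 9.1
tcp_pos: [0.4428, -0.0257, 0.046]
tool_rot: [-0.141, -3.138, 0.0]
wrist_force: [0.4, -0.4, -1.2]
width: 0.0002
gripper_force: 0.0
```

Call:
send_rows(plan=[[[0, 0, 0.001, 0], [0, 0, 0.001, 0]]])

```text
time_s: 9.35
tcp_pos: [0.4428, -0.0257, 0.044]
tool_rot: [-0.141, -3.138, 0.0]
wrist_force: [0.4, -0.0, 0.6]
width: 0.0003
gripper_force: 0.0
```

Call:
send_rows(plan=[[[0, 0, 0.001, 0], [0, 0, 0.001, 0]]])

```text
time_s: 9.6
tcp_pos: [0.4428, -0.0257, 0.0421]
tool_rot: [0.141, 3.138, 0.0]
wrist_force: [0.3, 0.5, 0.2]
width: 0.0005
gripper_force: 0.0
```

Call:
send_rows(plan=[[[0, 0, 0.001, 0], [0, 0, 0.001, 0]]])

```text
time_s: 9.85
tcp_pos: [0.4428, -0.0257, 0.0401]
tool_rot: [0.141, 3.138, 0.0]
wrist_force: [0.6, 0.2, 0.1]
width: 0.0004
gripper_force: 0.0
```

Call:
send_rows(plan=[[[0, 0, 0.001, 0], [0, 0, 0.001, 0]]])

```text
time_s: 10.1
tcp_pos: [0.4432, -0.0257, 0.0384]
tool_rot: [0.141, 3.138, -0.0]
wrist_force: [-0.9, 0.2, 2.9]
width: 0.0006
gripper_force: 1.9
```

Call:
send_rows(plan=[[[0, 0, 0.001, 0], [0, 0, 0.001, 0]]])

```text
time_s: 10.35
tcp_pos: [0.4436, -0.0258, 0.0365]
tool_rot: [0.141, 3.137, -0.0]
wrist_force: [1.4, 0.8, 3.1]
width: 0.0002
gripper_force: 1.9
```

```bash
python3 -c "
from h import *
st()
s=env.read_state()['tcp_pos']
a=imaging.read_camera('scene')['image'][:,:,::-1];a0=cv2.imread('pics/scene0.png')
for i,z in enumerate((0,.03)): print(proj('scene',s+[0,0,z]))
x,y=225,186
c=lambda a:cv2.resize(a[y:y+75,x:x+50],(400,600),interpolation=cv2.INTER_CUBIC)
cv2.imwrite('pics/p6.png',np.hstack([c(a0),c(a)]))"
```

```text
t10.35 stand [-26.  161.5  36.5] world [443.6 -25.8  36.5] yaw_err(tool y vs ey) 0.000 tilt [ 0.002 -0.   ] q [-0.33  0.14  2.06  0.    0.95 -1.81] F [1.4 0.8 3.1] w 0.0002
[256.16791386 246.65994544]
[255.73345616 237.07281364]
```

View pics/p6.png

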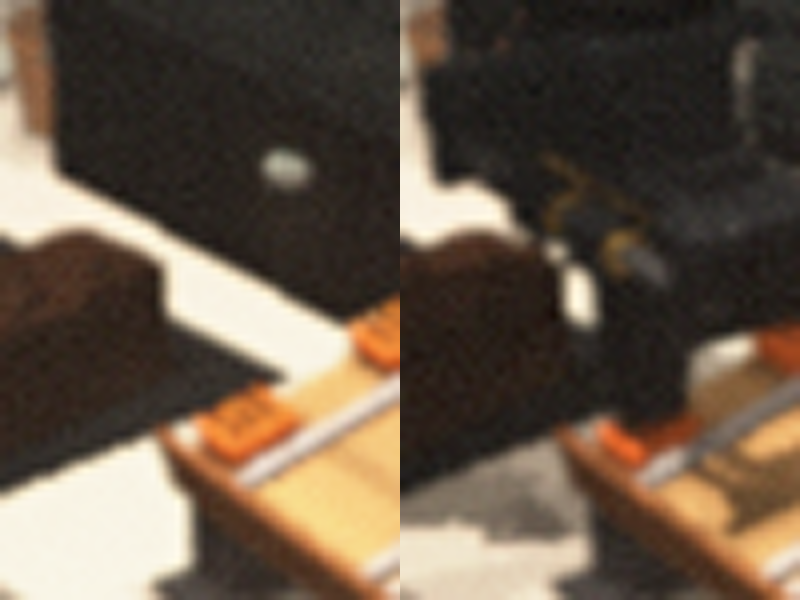

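Call:
send_rows(plan=[[[0, 0, 0.001, 0], [0, 0, 0.001, 0]]])

```text
time_s: 10.7
tcp_pos: [0.4432, -0.0259, 0.0343]
tool_rot: [0.141, 3.138, -0.001]
wrist_force: [1.3, 0.1, 4.4]
width: 0.0002
gripper_force: 1.9
```

Call:
send_rows(plan=[[[0, 0, 0.001, 0], [0, 0, 0.001, 0]]])

```text
time_s: 10.95
tcp_pos: [0.4429, -0.0258, 0.0321]
tool_rot: [0.141, 3.138, -0.0]
wrist_force: [1.9, -1.0, 4.3]
width: 0.0004
gripper_force: 1.9
```

Call:
send_rows(plan=[[[0, 0, 0.001, 0], [0, 0, 0, 0]]])

```text
time_s: 11.2
tcp_pos: [0.4426, -0.0257, 0.031]
tool_rot: [-0.141, -3.138, -0.0]
wrist_force: [0.8, 0.1, 3.5]
width: 0.0001
gripper_force: 1.5
```

Call:
send_rows(plan=[[[0, 0, 0.001, 0], [0, 0, 0, 0]]])

```text
time_s: 11.45
tcp_pos: [0.4427, -0.0257, 0.03]
tool_rot: [-0.141, -3.138, -0.0]
wrist_force: [1.3, -1.0, 3.8]
width: 0.0
gripper_force: 1.5
```

Call:
send_rows(plan=[[[0, 0, 0.001, 0], [0, 0, 0, 0]]])

```text
time_s: 11.7
tcp_pos: [0.4429, -0.0257, 0.0296]
tool_rot: [-0.141, -3.138, 0.0]
wrist_force: [-1.5, -0.1, 10.7]
width: 0.0003
gripper_force: 5.1
```

Call:
send_rows(plan=[[[0, 0, 0.0005, 0], [0, 0, 0, 0]]])

```text
time_s: 11.95
tcp_pos: [0.443, -0.0257, 0.0295]
tool_rot: [-0.141, -3.138, 0.0]
wrist_force: [-3.1, 0.8, 15.6]
width: 0.0004
gripper_force: 7.6
```

Call:
send_rows(plan=[[[0, 0, 0.0005, 0], [0, 0, 0, 0]]])

```text
time_s: 12.2
tcp_pos: [0.443, -0.0257, 0.0293]
tool_rot: [-0.14, -3.138, 0.0]
wrist_force: [-4.6, 0.9, 19.5]
width: 0.0007
gripper_force: 10.1
```

Call:
send_rows(plan=[[[0, 0, -0.02, 0], [0, 0, -0.03, 0], [-0.032, 0, 0, 0], [-0.032, 0, 0, 0], [0, 0, 0, 0], [0, 0, 0.015, 0], [0, 0, 0.006, 0], [0, 0, 0.003, 0]]])

```text
time_s: 13.2
tcp_pos: [0.505, -0.0309, 0.0532]
tool_rot: [-0.141, -3.136, -0.001]
wrist_force: [-2.7, 1.4, 3.4]
width: 0.0004
gripper_force: 2.0
```

Call:
send_rows(plan=[[[0, 0, 0.002, 0], [0, 0, 0.002, 0], [0, 0, 0.001, 0], [0, 0, 0.001, 0], [0, 0, 0, 0]]])

```text
time_s: 13.82
tcp_pos: [0.5068, -0.0315, 0.0482]
tool_rot: [0.141, 3.138, -0.0]
wrist_force: [-2.8, 2.3, 2.4]
width: 0.0005
gripper_force: 1.4
```

Call:
send_rows(plan=[[[0, 0, 0.001, 0], [0, 0, 0.001, 0], [0, 0, 0, 0]]])

```text
time_s: 14.2
tcp_pos: [0.5071, -0.0315, 0.0469]
tool_rot: [0.141, 3.137, -0.0]
wrist_force: [-3.9, 3.0, 8.1]
width: 0.0007
gripper_force: 4.8
```

Call:
send_rows(plan=[[[0, 0, 0.001, 0], [0, 0, 0, 0]]])

```text
time_s: 14.45
tcp_pos: [0.5072, -0.0315, 0.0467]
tool_rot: [0.141, 3.137, -0.0]
wrist_force: [-6.2, 2.7, 16.6]
width: 0.0005
gripper_force: 8.8
```

Call:
send_rows(plan=[[[0, 0, -0.02, 0], [0, 0, -0.02, 0], [-0.012, -0.038, 0, 0], [-0.012, -0.038, 0, 0], [-0.013, -0.038, 0, 0], [0, 0, 0, 0], [0, 0, 0.012, 0], [0, 0, 0.006, 0]]])

```text
time_s: 15.45
tcp_pos: [0.5324, -0.147, 0.0658]
tool_rot: [-0.139, -3.137, -0.001]
wrist_force: [0.8, -0.1, 4.1]
width: 0.0003
gripper_force: 2.1
```

Call:
send_rows(plan=[[[0, 0, 0.003, 0], [0, 0, 0.002, 0], [0, 0, 0.002, 0], [0, 0, 0.001, 0], [0, 0, 0.001, 0], [0, 0, 0, 0]]])

```text
time_s: 16.2
tcp_pos: [0.5334, -0.1485, 0.0582]
tool_rot: [0.141, 3.138, -0.001]
wrist_force: [1.6, 1.5, 4.1]
width: 0.0004
gripper_force: 1.6
```

Call:
send_rows(plan=[[[0, 0, 0.001, 0], [0, 0, 0.001, 0], [0, 0, 0, 0]]])

```text
time_s: 16.58
tcp_pos: [0.5337, -0.1486, 0.057]
tool_rot: [0.141, 3.137, -0.001]
wrist_force: [-0.7, 1.6, 8.7]
width: 0.0006
gripper_force: 4.7
```

```bash
python3 -c "
from h import *
st()"
```

```text
t16.57 stand [74.7 47.3 57. ] world [ 533.7 -148.6   57. ] yaw_err(tool y vs ey) 0.000 tilt [ 0.001 -0.001] q [-0.49  0.32  1.77 -0.    1.05 -1.97] F [-0.7  1.6  8.7] w 0.0006
```

Call:
send_rows(plan=[[[0, 0, 0.001, 0], [0, 0, 0, 0], [0, 0, -0.025, 0], [0, -0.048, 0, 0], [0, -0.047, 0, 0], [0, 0, 0, 0], [0, 0, 0.008, 0], [0, 0, 0.006, 0]]])

```text
time_s: 17.58
tcp_pos: [0.524, -0.2414, 0.0648]
tool_rot: [-0.139, -3.137, -0.002]
wrist_force: [0.3, -0.4, 4.4]
width: 0.0006
gripper_force: 2.1
```

Call:
send_rows(plan=[[[0, 0, 0.003, 0], [0, 0, 0.002, 0], [0, 0, 0.002, 0], [0, 0, 0.002, 0], [0, 0, 0, 0]]])

```text
time_s: 18.2
tcp_pos: [0.5251, -0.2431, 0.0574]
tool_rot: [0.141, 3.138, -0.001]
wrist_force: [0.1, 0.9, 3.6]
width: 0.0005
gripper_force: 1.7
```

Call:
send_rows(plan=[[[0, 0, 0.001, 0], [0, 0, 0.001, 0], [0, 0, 0, 0]]])

```text
time_s: 18.58
tcp_pos: [0.5253, -0.2431, 0.0569]
tool_rot: [0.141, 3.137, -0.001]
wrist_force: [-3.9, 5.4, 15.2]
width: 0.0003
gripper_force: 8.0
```

```bash
python3 -c "
from h import *
for a,b in(((410,243),(378,307)),((412,198),(425,270))):
  X,e=tri(a,b);print(np.round(w2s(X)*1000),e)
v=V('scene');print(-v[:3,:3].T@v[:3,3])"
```

```text
[  10. -271.   60.] 0.02132911541936714
[ 157. -259.   94.] 0.031234676691970772
[-0.28608336 -1.06490328  0.70178418]
```

Call:
send_rows(plan=[[[0, 0, -0.02, 0], [0, 0, -0.02, 0], [0.012, -0.037, 0, 0], [0.013, -0.037, 0, 0], [0.013, -0.037, 0, 0], [0, 0, 0, 0], [0, 0, 0.02, 0], [0, 0, 0.01, 0]]])

```text
time_s: 19.68
tcp_pos: [0.4761, -0.348, 0.0625]
tool_rot: [-0.139, -3.136, -0.004]
wrist_force: [-0.1, 0.2, 0.4]
width: 0.0008
gripper_force: 0.0
```

Call:
send_rows(plan=[[[0, 0, 0.006, 0], [0, 0, 0.005, 0], [0, 0, 0.003, 0], [0, 0, 0.002, 0], [0, 0, 0.001, 0], [0, 0, 0, 0]]])

```text
time_s: 20.42
tcp_pos: [0.4773, -0.3505, 0.0486]
tool_rot: [0.141, 3.137, -0.002]
wrist_force: [2.6, 1.4, 4.3]
width: 0.0006
gripper_force: 1.7
```

Call:
send_rows(plan=[[[0, 0, 0.001, 0], [0, 0, 0.001, 0], [0, 0, 0, 0]]])

```text
time_s: 20.8
tcp_pos: [0.4773, -0.3506, 0.0471]
tool_rot: [0.141, 3.137, -0.002]
wrist_force: [0.3, 2.3, 9.8]
width: 0.0004
gripper_force: 4.4
```

```bash
python3 -c "
from h import *
st()"
```

```text
t20.80 stand [  36.8 -159.    47.1] world [ 477.3 -350.6   47.1] yaw_err(tool y vs ey) 0.000 tilt [ 0.001 -0.001] q [-0.83  0.41  1.68 -0.    1.06 -2.31] F [0.3 2.3 9.8] w 0.0004
```

Call:
send_rows(plan=[[[0, 0, 0.001, 0], [0, 0, 0, 0], [0, 0, -0.03, 0], [0, 0, -0.03, 0], [0.033, 0.004, 0, 0], [0.032, 0.004, 0, 0], [0, 0, 0, 0.18], [0, 0, 0, 0.18]]])

```text
time_s: 21.8
tcp_pos: [0.4116, -0.336, 0.1044]
tool_rot: [-0.71, -3.059, -0.001]
wrist_force: [-0.2, 0.2, -0.6]
width: 0.0004
gripper_force: 0.0
```

Call:
send_rows(plan=[[[0, 0, 0, 0.18], [0, 0, 0, 0.18], [0, 0, 0, 0.18], [0, 0, 0, 0.18], [0, 0, 0, 0.18], [0, 0, 0, 0.18], [0, 0, 0, 0.18], [0, 0, 0, 0.18]]])

```text
time_s: 22.8
tcp_pos: [0.4119, -0.3359, 0.1042]
tool_rot: [-2.55, -1.832, 0.001]
wrist_force: [0.8, -0.2, -0.1]
width: 0.0007
gripper_force: 0.0
```

Call:
send_rows(plan=[[[0, 0, 0, 0.024], [0, 0, 0, 0], [0, 0, 0, 0]]])

```text
time_s: 23.18
tcp_pos: [0.4127, -0.3362, 0.1049]
tool_rot: [-2.566, -1.812, 0.0]
wrist_force: [-0.7, -0.5, -0.6]
width: 0.0
gripper_force: 0.0
```

```bash
python3 -c "
from h import *
st()"
```

```text
t23.18 stand [ -28.9 -150.4  104.9] world [ 412.7 -336.2  104.9] yaw_err(tool y vs ey) -1.822 tilt [-0.  0.] q [-0.91  0.21  1.8  -0.    1.13 -0.57] F [-0.7 -0.5 -0.6] w 0.0
```

Call:
send_rows(plan=[[[0, 0, 0.02, 0], [0, 0, 0.02, 0], [0, 0, 0.01, 0], [0, 0, 0.005, 0], [0, 0, 0.003, 0], [0, 0, 0.002, 0], [0, 0, 0, 0]]])

```text
time_s: 24.05
tcp_pos: [0.413, -0.3364, 0.0454]
tool_rot: [2.568, 1.81, 0.0]
wrist_force: [0.3, 0.8, -0.7]
width: 0.0004
gripper_force: 0.0
```

Call:
send_rows(plan=[[[0, 0, 0.002, 0], [0, 0, 0.002, 0], [0, 0, 0.002, 0], [0, 0, 0.001, 0], [0, 0, 0, 0]]])

```text
time_s: 24.68
tcp_pos: [0.413, -0.3363, 0.0383]
tool_rot: [2.568, 1.81, 0.0]
wrist_force: [-0.4, 0.7, 1.8]
width: 0.0003
gripper_force: 1.2
```

Call:
send_rows(plan=[[[0, 0, 0.002, 0], [0, 0, 0.002, 0], [0, 0, 0, 0]]])

```text
time_s: 25.05
tcp_pos: [0.4131, -0.3365, 0.0342]
tool_rot: [2.567, 1.809, -0.0]
wrist_force: [1.1, -0.8, 2.5]
width: 0.0004
gripper_force: 1.4
```

Call:
send_rows(plan=[[[0, 0, 0.001, 0], [0, 0, 0, 0]]])

```text
time_s: 25.3
tcp_pos: [0.4129, -0.3365, 0.0332]
tool_rot: [2.568, 1.809, -0.0]
wrist_force: [1.6, -0.4, 3.1]
width: 0.0006
gripper_force: 1.6
```

Call:
send_rows(plan=[[[0, 0, 0.001, 0], [0, 0, 0, 0]]])

```text
time_s: 25.55
tcp_pos: [0.4128, -0.3364, 0.0321]
tool_rot: [2.568, 1.81, -0.0]
wrist_force: [0.9, -0.5, 4.1]
width: 0.0005
gripper_force: 1.7
```

Call:
send_rows(plan=[[[0, 0, 0.001, 0], [0, 0, 0, 0]]])

```text
time_s: 25.8
tcp_pos: [0.4128, -0.3363, 0.031]
tool_rot: [-2.568, -1.81, 0.0]
wrist_force: [1.0, -0.8, 4.3]
width: 0.0004
gripper_force: 1.7
```

Call:
send_rows(plan=[[[0, 0, 0.001, 0], [0, 0, 0, 0]]])

```text
time_s: 26.05
tcp_pos: [0.4128, -0.3362, 0.03]
tool_rot: [-2.568, -1.81, 0.0]
wrist_force: [1.5, -1.0, 4.1]
width: 0.0003
gripper_force: 1.6
```

Call:
send_rows(plan=[[[0, 0, 0.0005, 0], [0, 0, 0, 0]]])

```text
time_s: 26.3
tcp_pos: [0.4129, -0.3363, 0.0298]
tool_rot: [2.568, 1.81, -0.0]
wrist_force: [1.0, -0.3, 6.6]
width: 0.0001
gripper_force: 2.9
```

Call:
send_rows(plan=[[[0, 0, 0.0005, 0], [0, 0, 0.0005, 0], [0, 0, 0, 0], [0, 0, -0.03, 0], [0, 0, -0.03, 0], [0, 0, -0.02, 0], [0, 0, 0, -0.18], [0, 0, 0, -0.18]]])

```text
time_s: 27.3
tcp_pos: [0.4121, -0.3354, 0.1079]
tool_rot: [-2.194, -2.245, -0.0]
wrist_force: [0.4, 0.7, 0.0]
width: 0.0003
gripper_force: 0.0
```

Call:
send_rows(plan=[[[0, 0, 0, -0.18], [0, 0, 0, -0.18], [0, 0, 0, -0.18], [0, 0, 0, -0.18], [0, 0, 0, -0.18], [0, 0, 0, -0.18], [0, 0, 0, -0.18], [0, 0, 0, -0.18]]])

```text
time_s: 28.3
tcp_pos: [0.4118, -0.3352, 0.1074]
tool_rot: [-0.169, -3.135, -0.004]
wrist_force: [-0.1, 0.5, -0.2]
width: 0.0006
gripper_force: 0.0
```

Call:
send_rows(plan=[[[0, 0, 0, -0.022], [0.024, -0.027, 0, 0], [0.024, -0.027, 0, 0], [0, 0, 0, 0], [0, 0, 0, 0]]])

```text
time_s: 28.92
tcp_pos: [0.3601, -0.3849, 0.1082]
tool_rot: [-0.148, -3.138, -0.002]
wrist_force: [0.7, 0.6, 0.3]
width: 0.0006
gripper_force: 0.0
```

```bash
python3 -c "
from h import *
st()
t=imaging.read_camera('top')['image'];cv2.imwrite('pics/t_mid.png',t[:,:,::-1])
h=cv2.cvtColor(t,cv2.COLOR_RGB2HSV);m=cv2.inRange(h,(0,180,120),(6,255,255))|cv2.inRange(h,(174,180,120),(180,255,255));m[:190]=0;m[270:]=0;m[:,:340]=0;m[:,430:]=0
n,_,s,c=cv2.connectedComponentsWithStats(m)
for i in range(1,n):
  if s[i,4]>5: print(s[i],w2s(onz('top',c[i],.1285)))
print([np.round(w2s(onz('top',p,0))*1000) for p in((386,190),(500,190))])"
```

```text
t28.93 stand [ -76.9 -203.7  108.2] world [ 360.1 -384.9  108.2] yaw_err(tool y vs ey) -0.004 tilt [-0.     0.001] q [-1.04  0.19  1.81  0.    1.14 -2.52] F [0.7 0.6 0.3] w 0.0006
[395 251   6   2  10] [-0.03559409 -0.20473001  0.1285    ]
[array([ 181., -186.,    0.]), array([ 228., -582.,    0.])]
```

Call:
send_rows(plan=[[[0, 0, 0.027, 0], [0, 0, 0, 0], [-0.012, 0, 0, 0], [-0.012, 0, 0, 0], [-0.012, 0, 0, 0], [-0.012, 0, 0, 0], [-0.012, 0, 0, 0], [-0.01, 0, 0, 0]]])

```text
time_s: 30.02
tcp_pos: [0.4306, -0.3921, 0.0816]
tool_rot: [-0.144, -3.138, -0.0]
wrist_force: [-3.3, 0.4, 1.6]
width: 0.0003
gripper_force: 2.0
```

Call:
send_rows(plan=[[[-0.006, 0, 0, 0], [-0.004, 0, 0, 0], [-0.003, 0, 0, 0], [0, 0, 0, 0]]])

```text
time_s: 30.52
tcp_pos: [0.4416, -0.3927, 0.0806]
tool_rot: [-0.144, -3.136, -0.002]
wrist_force: [-7.0, 0.2, -2.2]
width: 0.0007
gripper_force: 2.8
```

Call:
send_rows(plan=[[[-0.002, 0, 0, 0], [0, 0, 0, 0]]])

```text
time_s: 30.78
tcp_pos: [0.4434, -0.3928, 0.0805]
tool_rot: [-0.144, -3.135, -0.003]
wrist_force: [-6.6, -0.2, -0.7]
width: 0.0003
gripper_force: 2.8
```

Call:
send_rows(plan=[[[-0.002, 0, 0, 0], [0, 0, 0, 0]]])

```text
time_s: 31.02
tcp_pos: [0.4453, -0.3928, 0.0804]
tool_rot: [-0.144, -3.135, -0.003]
wrist_force: [-6.7, -0.5, -2.3]
width: 0.0004
gripper_force: 2.8
```

Call:
send_rows(plan=[[[-0.002, 0, 0, 0], [0, 0, 0, 0]]])

```text
time_s: 31.28
tcp_pos: [0.4473, -0.393, 0.0804]
tool_rot: [-0.144, -3.135, -0.003]
wrist_force: [-6.7, -0.4, -0.7]
width: 0.0005
gripper_force: 2.9
```

Call:
send_rows(plan=[[[-0.002, 0, 0, 0], [0, 0, 0, 0]]])

```text
time_s: 31.52
tcp_pos: [0.4487, -0.393, 0.0803]
tool_rot: [-0.144, -3.134, -0.004]
wrist_force: [-8.7, 0.2, -0.2]
width: 0.0007
gripper_force: 3.9
```

Call:
send_rows(plan=[[[-0.002, 0, 0, 0], [0, 0, 0, 0]]])

```text
time_s: 31.78
tcp_pos: [0.4491, -0.393, 0.08]
tool_rot: [-0.144, -3.131, -0.005]
wrist_force: [-15.3, 1.5, 1.7]
width: 0.0003
gripper_force: 7.0
```

Call:
send_rows(plan=[[[0.01, 0, 0, 0], [0.015, 0, 0, 0], [0.015, 0, 0, 0], [0.015, 0, 0, 0], [0.015, 0, 0, 0], [0.015, 0, 0, 0], [0.015, 0, 0, 0], [0.01, 0, 0, 0]]])

```text
time_s: 32.78
tcp_pos: [0.3424, -0.3842, 0.0819]
tool_rot: [0.145, 3.138, -0.001]
wrist_force: [0.7, 0.2, -0.7]
width: 0.0003
gripper_force: 0.0
```

Call:
send_rows(plan=[[[0, 0, -0.04, 0], [0, 0, -0.04, 0], [0, 0, -0.03, 0], [0, 0, 0, 0]]], claw=100)

```text
time_s: 33.28
tcp_pos: [0.344, -0.3858, 0.1944]
tool_rot: [0.144, 3.135, -0.008]
wrist_force: [-0.6, 0.8, 0.9]
width: 0.0384
gripper_force: 0.0
```

```bash
python3 -c "
from h import *
st()
t=imaging.read_camera('top')['image'][:,:,::-1];a=imaging.read_camera('scene')['image'][:,:,::-1]
cv2.imwrite('pics/t1.png',t);cv2.imwrite('pics/s1.png',a)
o=np.zeros((600,800,3),np.uint8)
o[:280,:430]=cv2.resize(t[195:260,145:245],(430,280),interpolation=cv2.INTER_CUBIC)
o[290:590,:430]=cv2.resize(a[180:250,160:260],(430,300),interpolation=cv2.INTER_CUBIC)
o[:280,440:800]=cv2.resize(t[190:265,320:416],(360,280),interpolation=cv2.INTER_CUBIC)
o[290:590,440:800]=cv2.resize(a[210:330,235:379],(360,300),interpolation=cv2.INTER_CUBIC)
cv2.imwrite('pics/p7.png',o)"
```

```text
t33.27 stand [ -92.9 -206.   194.4] world [ 344.  -385.8  194.4] yaw_err(tool y vs ey) -0.002 tilt [ 0.003 -0.005] q [-1.07  0.06  1.77  0.    1.3  -2.55] F [-0.6  0.8  0.9] w 0.0384
```

View pics/p7.png

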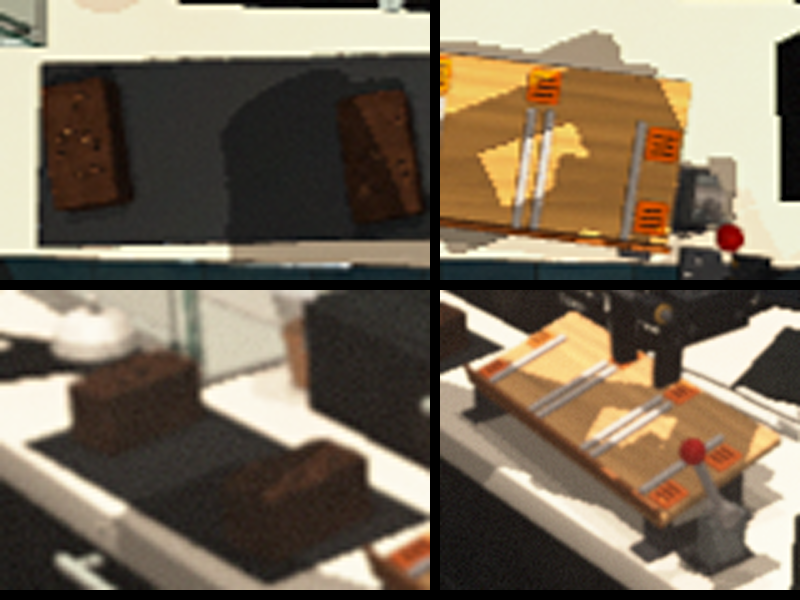

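```bash
cat >> h.py <<'E'
def cakes(im,lo=145,hi=250,ztop=.057,zb=.004,vis=None):
    f=cv2.GaussianBlur(im,(0,0),.7).astype(int); m=((f[:,:,0]-f[:,:,2]>14)&(f.max(2)<150)).astype(np.uint8)*255
    m[:190]=0;m[262:]=0;m[:,:lo]=0;m[:,hi:]=0
    m=cv2.morphologyEx(m,cv2.MORPH_CLOSE,np.ones((5,5))); m=cv2.morphologyEx(m,cv2.MORPH_OPEN,np.ones((3,3)))
    cs,_=cv2.findContours(m,cv2.RETR_EXTERNAL,cv2.CHAIN_APPROX_NONE); out=[]
    for c in cs:
        if cv2.contourArea(c)<200: continue
        b=cv2.boxPoints(cv2.minAreaRect(c)); b=b[np.argsort(b[:,1])]
        T=b[:2][np.argsort(b[:2,0])];B=b[2:][np.argsort(b[2:,0])]
        T=T+[[-.5,-.5],[.5,-.5]];B=B+[[-.5,.5],[.5,.5]]  # pixel extent
        L=onz("top",(T[0]+B[0])/2,ztop);Rr=onz("top",(T[1]+B[1])/2,zb);Fa=onz("top",(T[0]+T[1])/2,ztop);N=onz("top",(B[0]+B[1])/2,zb)
        d=onz("top",T[0],ztop)-onz("top",B[0],ztop); yaw=np.arctan2(d[1],d[0])
        u=np.array([np.cos(yaw),np.sin(yaw)]);v=np.array([-u[1],u[0]])
        ce=v*((L[:2]@v+Rr[:2]@v)/2)+u*((Fa[:2]@u+N[:2]@u)/2)
        out.append((ce,yaw,(L[:2]-Rr[:2])@v,(Fa[:2]-N[:2])@u,b))
    return out
E
python3 - <<'E'
from h import *
for f in("top0","t1"):
  im=cv2.imread(f"pics/{f}.png")[:,:,::-1]
  for c in cakes(im): print(f,"center",np.round(c[0]*1000),"yaw %.3f w %.0f l %.0f"%(c[1],c[2]*1000,c[3]*1000),np.round(c[4]).tolist())
E
```

```text
top0 center [449. 136.] yaw 0.184 w 57 l 118 [[239.0, 215.0], [222.0, 217.0], [244.0, 249.0], [227.0, 252.0]]
top0 center [467. 374.] yaw 0.070 w 53 l 114 [[154.0, 209.0], [173.0, 209.0], [173.0, 243.0], [154.0, 243.0]]
t1 center [439. 131.] yaw 0.148 w 61 l 140 [[241.0, 215.0], [223.0, 217.0], [246.0, 256.0], [227.0, 258.0]]
t1 center [468. 377.] yaw 0.184 w 51 l 116 [[170.0, 207.0], [151.0, 210.0], [174.0, 242.0], [155.0, 244.0]]
```

```bash
python3 - <<'E'
from h import *
im=cv2.imread("pics/top0.png")[:,:,::-1]; f=cv2.GaussianBlur(im,(0,0),.6)
for c in(162,234): print(c,[(r,*map(int,f[r,c])) for r in [*range(203,220),*range(238,256)]])
print([(c,*map(int,f[228,c])) for c in [*range(148,180),*range(218,246)]])
E
```

```text
162 [(203, 239, 235, 207), (204, 239, 235, 207), (205, 239, 235, 207), (206, 240, 235, 208), (207, 242, 238, 210), (208, 226, 222, 195), (209, 125, 120, 102), (210, 51, 48, 43), (211, 34, 33, 32), (212, 27, 26, 26), (213, 27, 23, 22), (214, 47, 28, 18), (215, 59, 32, 18), (216, 64, 34, 20), (217, 78, 42, 23), (218, 69, 38, 20), (219, 54, 30, 16), (238, 69, 37, 20), (239, 69, 37, 21), (240, 66, 36, 20), (241, 66, 36, 20), (242, 60, 32, 18), (243, 36, 21, 14), (244, 31, 27, 24), (245, 34, 34, 32), (246, 37, 36, 35), (247, 42, 41, 39), (248, 46, 44, 42), (249, 45, 44, 42), (250, 43, 42, 39), (251, 52, 51, 46), (252, 126, 124, 104), (253, 216, 211, 180), (254, 169, 158, 133), (255, 68, 71, 65)]
234 [(203, 239, 237, 211), (204, 239, 238, 211), (205, 242, 240, 214), (206, 233, 231, 205), (207, 164, 158, 134), (208, 78, 75, 66), (209, 52, 50, 47), (210, 50, 48, 46), (211, 52, 50, 47), (212, 50, 47, 44), (213, 37, 36, 34), (214, 32, 32, 30), (215, 34, 31, 27), (216, 54, 31, 19), (217, 58, 29, 14), (218, 62, 33, 16), (219, 68, 38, 20), (238, 62, 34, 19), (239, 59, 33, 19), (240, 63, 34, 18), 
[... 758 characters left out ...]
(171, 30, 18, 11), (172, 22, 13, 8), (173, 22, 13, 9), (174, 30, 25, 23), (175, 36, 36, 33), (176, 43, 42, 40), (177, 45, 44, 42), (178, 45, 44, 42), (179, 45, 45, 42), (218, 51, 51, 48), (219, 50, 50, 47), (220, 51, 50, 48), (221, 51, 52, 50), (222, 50, 51, 49), (223, 50, 48, 44), (224, 52, 37, 29), (225, 58, 32, 17), (226, 62, 34, 19), (227, 66, 37, 21), (228, 68, 37, 20), (229, 68, 37, 20), (230, 66, 36, 20), (231, 65, 36, 20), (232, 63, 35, 19), (233, 62, 34, 18), (234, 62, 35, 18), (235, 64, 36, 20), (236, 65, 36, 21), (237, 64, 36, 21), (238, 61, 33, 19), (239, 56, 30, 16), (240, 42, 23, 14), (241, 35, 26, 22), (242, 42, 40, 37), (243, 52, 51, 47), (244, 55, 54, 50), (245, 55, 54, 51)]
```

```bash
sed -i 's/m=((f\[:,:,0\]-f\[:,:,2\]>14)&(f.max(2)<150))/m=((f[:,:,2]<.66*f[:,:,0])\&(f.max(2)<110)\&(f[:,:,0]-f[:,:,2]>6))/' h.py; python3 - <<'E'
from h import *
for f in("top0","t1"):
  im=cv2.imread(f"pics/{f}.png")[:,:,::-1]
  for c in cakes(im): print(f,"center",np.round(c[0]*1000),"yaw %.3f w %.0f l %.0f"%(c[1],c[2]*1000,c[3]*1000),np.round(c[4]).tolist())
E
```

```text
top0 center [458. 137.] yaw 0.183 w 57 l 102 [[239.0, 215.0], [222.0, 217.0], [244.0, 245.0], [226.0, 247.0]]
top0 center [460. 370.] yaw 0.190 w 52 l 100 [[172.0, 212.0], [153.0, 214.0], [175.0, 242.0], [157.0, 244.0]]
t1 center [458. 137.] yaw 0.197 w 57 l 101 [[239.0, 215.0], [222.0, 217.0], [244.0, 244.0], [227.0, 247.0]]
t1 center [460. 370.] yaw 0.206 w 52 l 100 [[171.0, 212.0], [153.0, 215.0], [176.0, 242.0], [157.0, 244.0]]
```

Call:
send_rows(plan=[[[-0.007, 0.049, 0, 0], [-0.007, 0.049, 0, 0], [-0.008, 0.049, 0, 0], [-0.007, 0.049, 0, 0], [-0.008, 0.049, 0, 0], [-0.007, 0.049, 0, 0], [-0.007, 0.049, 0, 0], [-0.008, 0.049, 0, 0]]], claw=100)

```text
time_s: 34.48
tcp_pos: [0.4372, 0.0027, 0.1903]
tool_rot: [-0.144, -3.136, -0.001]
wrist_force: [0.9, -0.6, 0.9]
width: 0.0881
gripper_force: 0.0
```

Call:
send_rows(plan=[[[-0.007, 0.049, 0, 0], [-0.008, 0.049, 0, 0], [-0.007, 0.046, 0, 0], [0, 0, 0, -0.14], [0, 0, 0, -0.14], [0, 0, 0.04, 0], [0, 0, 0, 0], [0, 0, 0, 0]]])

```text
time_s: 35.48
tcp_pos: [0.4729, 0.1422, 0.1517]
tool_rot: [0.295, -3.127, -0.0]
wrist_force: [-0.1, 1.1, -0.5]
width: 0.0883
gripper_force: 0.0
```

```bash
cat >> h.py <<'E'
def rel(target,yaw=None):  # shift to world xy target in present tool axes
    s=env.read_state(); r=R.from_rotvec(s["tool_rot"]).as_matrix(); print("tool shift xy",np.round(r.T@np.array([target[0]-s["tcp_pos"][0],target[1]-s["tcp_pos"][1],0])*1000,1), "tool y angle-90deg: %.3f"%(np.arctan2(r[1,1],r[0,1])-np.pi/2))
E
python3 - <<'E'
from h import *
st(); rel((.473,.140))
im=imaging.read_camera("top")["image"]; cv2.imwrite("pics/t2.png",im[:,:,::-1])
for c in cakes(im): print(np.round(c[0]*1000),"yaw %.3f w %.0f l %.0f"%(c[1],c[2]*1000,c[3]*1000))
E
```

```text
t35.48 stand [-12.  331.5 151.7] world [472.9 142.2 151.7] yaw_err(tool y vs ey) 0.278 tilt [-0.001 -0.   ] q [ 0.05  0.06  1.86  0.    1.22 -1.71] F [-0.1  1.1 -0.5] w 0.0883
tool shift xy [ 0.3 -2.2 -0. ] tool y angle-90deg: 0.188
[460. 373.] yaw 0.070 w 46 l 101
```

Call:
send_rows(plan=[[[0, -0.002, 0.04, 0], [0, 0, 0.04, 0], [0, 0, 0.03, 0], [0, 0, 0, 0], [0, 0, 0.006, 0], [0, 0, 0.006, 0], [0, 0, 0.006, 0], [0, 0, 0, 0]]])

```text
time_s: 36.58
tcp_pos: [0.4731, 0.1403, 0.0234]
tool_rot: [0.295, -3.127, -0.0]
wrist_force: [-0.2, -0.4, -0.6]
width: 0.0877
gripper_force: 0.0
```

Call:
send_rows(plan=[[[0, 0, 0.004, 0], [0, 0, 0.004, 0], [0, 0, 0.003, 0], [0, 0, 0, 0]]])

```text
time_s: 37.08
tcp_pos: [0.4731, 0.1403, 0.0123]
tool_rot: [0.295, -3.127, -0.0]
wrist_force: [0.7, -0.3, -0.8]
width: 0.088
gripper_force: 0.0
```

Call:
send_rows(plan=[[[0, 0, 0.003, 0], [0, 0, 0.003, 0], [0, 0, 0, 0]]])

```text
time_s: 37.45
tcp_pos: [0.4731, 0.1403, 0.0063]
tool_rot: [0.295, -3.127, -0.0]
wrist_force: [-0.5, 0.4, 0.5]
width: 0.0879
gripper_force: 0.0
```

Call:
send_rows(plan=[[[0, 0, 0.002, 0], [0, 0, 0.002, 0], [0, 0, 0, 0]]])

```text
time_s: 37.83
tcp_pos: [0.4732, 0.1403, 0.0024]
tool_rot: [0.295, -3.127, -0.0]
wrist_force: [0.2, -0.7, 0.2]
width: 0.0884
gripper_force: 0.0
```

Call:
send_rows(plan=[[[0, 0, 0.002, 0], [0, 0, 0.001, 0], [0, 0, 0, 0]]])

```text
time_s: 38.2
tcp_pos: [0.4733, 0.1403, -0.0005]
tool_rot: [0.295, -3.128, -0.0]
wrist_force: [-0.0, -0.7, -0.7]
width: 0.0883
gripper_force: 0.0
```

```bash
python3 - <<'E'
from h import *
st()
a=imaging.read_camera("scene")["image"][:,:,::-1]
cv2.imwrite("pics/p8.png",cv2.resize(a[150:250,180:300],(792,594)[:2],interpolation=cv2.INTER_CUBIC))
E
```

```text
t38.20 stand [-11.4 329.6  -0.5] world [473.3 140.3  -0.5] yaw_err(tool y vs ey) 0.278 tilt [-0.  0.] q [ 0.05  0.31  1.94  0.    0.89 -1.71] F [-0.  -0.7 -0.7] w 0.0883
```

View pics/p8.png

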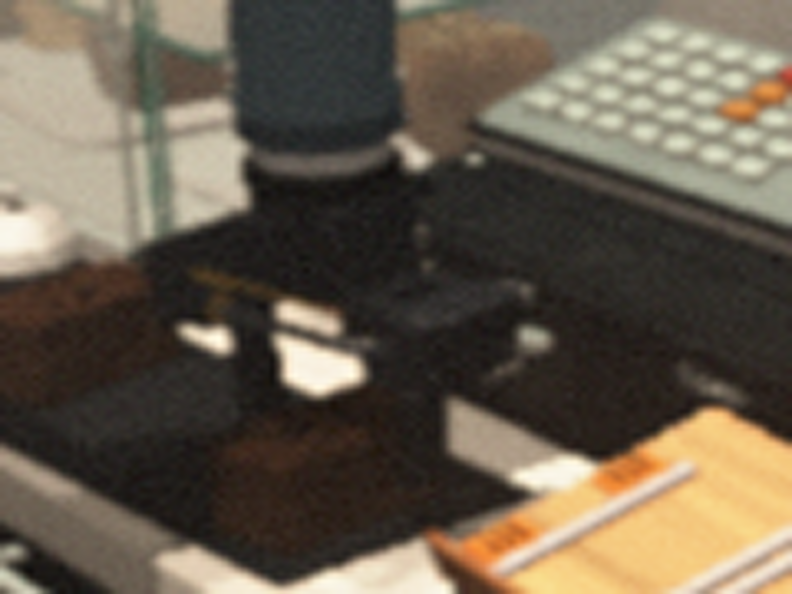

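Call:
send_rows(plan=[[[0, 0, 0.004, 0], [0, 0, 0.004, 0], [0, 0, 0.003, 0], [0, 0, 0, 0]]])

```text
time_s: 38.75
tcp_pos: [0.473, 0.1403, -0.0118]
tool_rot: [0.295, -3.127, -0.0]
wrist_force: [0.1, 0.5, 0.8]
width: 0.0882
gripper_force: 0.0
```

Call:
send_rows(plan=[[[0, 0, 0, 0], [0, 0, 0, 0], [0, 0, 0, 0], [0, 0, 0, 0], [0, 0, 0, 0], [0, 0, 0, 0]]], claw=0, grip_force=12)

```text
time_s: 39.5
tcp_pos: [0.4735, 0.1402, -0.0113]
tool_rot: [-0.295, 3.127, -0.0]
wrist_force: [-0.3, -1.1, 2.0]
width: 0.0575
gripper_force: 12.0
```

```bash
python3 - <<'E'
from h import *
st()
E
```

```text
t39.50 stand [-11.2 329.6 -11.3] world [473.5 140.2 -11.3] yaw_err(tool y vs ey) 0.278 tilt [ 0. -0.] q [ 0.05  0.33  1.94 -0.    0.87 -1.71] F [-0.3 -1.1  2. ] w 0.0575
```

Call:
send_rows(plan=[[[0, 0, -0.01, 0], [0, 0, -0.03, 0], [0, 0, -0.04, 0], [0, 0, -0.05, 0], [0, 0, 0, 0.09], [0, 0, 0, 0.09], [0, 0, 0, 0.098], [0, 0, 0, 0]]])

```text
time_s: 40.5
tcp_pos: [0.4731, 0.1404, 0.1189]
tool_rot: [0.139, 3.138, 0.0]
wrist_force: [-0.1, -0.3, -0.5]
width: 0.0574
gripper_force: 12.0
```

```bash
python3 - <<'E'
from h import *
st(); rel(s2w(.0193,-.095,0))
E
```

```text
t40.50 stand [-11.5 329.7 118.9] world [473.1 140.4 118.9] yaw_err(tool y vs ey) 0.001 tilt [0. 0.] q [ 0.05  0.1   1.89  0.    1.15 -1.43] F [-0.1 -0.3 -0.5] w 0.0574
tool shift xy [ -30.3 -424.7   -0. ] tool y angle-90deg: -0.089
```

Call:
send_rows(plan=[[[-0.003, -0.03, 0, 0], [-0.003, -0.045, 0, 0], [-0.003, -0.05, 0, 0], [-0.003, -0.05, 0, 0], [-0.003, -0.05, 0, 0], [-0.003, -0.05, 0, 0], [-0.003, -0.05, 0, 0], [-0.003, -0.045, 0, 0]]])

```text
time_s: 41.5
tcp_pos: [0.4637, -0.2321, 0.1189]
tool_rot: [0.138, 3.138, -0.0]
wrist_force: [1.2, 0.0, -1.6]
width: 0.0576
gripper_force: 12.0
```

Call:
send_rows(plan=[[[-0.003, -0.03, 0, 0], [-0.003, -0.0247, 0, 0], [0, 0, 0, 0], [0, 0, 0.02, 0], [0, 0, 0.02, 0], [0, 0, 0.008, 0], [0, 0, 0, 0], [0, 0, 0, 0]]])

```text
time_s: 42.5
tcp_pos: [0.4657, -0.2855, 0.0715]
tool_rot: [0.14, 3.137, -0.001]
wrist_force: [-0.3, 0.8, 0.1]
width: 0.0574
gripper_force: 12.0
```

```bash
python3 - <<'E'
from h import *
st()
a=imaging.read_camera("scene")["image"]; cv2.imwrite("pics/s3.png",a[:,:,::-1])
E
```

```text
t42.50 stand [ 19.3 -95.1  71.5] world [ 465.7 -285.5   71.5] yaw_err(tool y vs ey) 0.001 tilt [ 0.001 -0.001] q [-0.77  0.28  1.79  0.    1.07 -2.25] F [-0.3  0.8  0.1] w 0.0574
```

Call:
send_rows(plan=[[[0, 0, 0.004, 0], [0, 0, 0.003, 0], [0, 0, 0.002, 0], [0, 0, 0, 0]]], grip_force=6)

```text
time_s: 43.05
tcp_pos: [0.4649, -0.2853, 0.0613]
tool_rot: [-0.141, -3.138, -0.001]
wrist_force: [-0.6, 0.6, -2.1]
width: 0.0575
gripper_force: 6.0
```

Call:
send_rows(plan=[[[0, 0, 0.001, 0], [0, 0, 0.001, 0], [0, 0, 0, 0]]])

```text
time_s: 43.42
tcp_pos: [0.4651, -0.2854, 0.0596]
tool_rot: [-0.141, -3.138, -0.0]
wrist_force: [-0.1, -1.0, -1.7]
width: 0.0575
gripper_force: 6.0
```

Call:
send_rows(plan=[[[0, 0, 0.001, 0], [0, 0, 0.001, 0], [0, 0, 0, 0]]])

```text
time_s: 43.8
tcp_pos: [0.4651, -0.2854, 0.0575]
tool_rot: [-0.141, -3.138, -0.0]
wrist_force: [-0.2, 0.5, -0.4]
width: 0.0577
gripper_force: 6.0
```

Call:
send_rows(plan=[[[0, 0, 0.001, 0], [0, 0, 0.001, 0], [0, 0, 0, 0]]])

```text
time_s: 44.18
tcp_pos: [0.4652, -0.2854, 0.0555]
tool_rot: [0.141, 3.138, -0.0]
wrist_force: [-0.1, -0.7, -1.6]
width: 0.0571
gripper_force: 6.0
```

Call:
send_rows(plan=[[[0, 0, 0.001, 0], [0, 0, 0.001, 0], [0, 0, 0, 0]]])

```text
time_s: 44.55
tcp_pos: [0.4652, -0.2854, 0.0535]
tool_rot: [0.141, 3.138, 0.0]
wrist_force: [-0.3, -0.5, -1.1]
width: 0.0576
gripper_force: 6.0
```

Call:
send_rows(plan=[[[0, 0, 0.001, 0], [0, 0, 0.001, 0], [0, 0, 0, 0]]])

```text
time_s: 44.92
tcp_pos: [0.4652, -0.2854, 0.0517]
tool_rot: [0.141, 3.138, 0.0]
wrist_force: [-1.2, 0.3, 1.3]
width: 0.0574
gripper_force: 6.0
```

```bash
python3 - <<'E'
from h import *
st()
a=imaging.read_camera("scene")["image"]; cv2.imwrite("pics/s4.png",a[:,:,::-1])
b=cv2.imread("pics/s3.png")[:,:,::-1]
f=a.astype(int)
m=((f[:,:,2]<.66*f[:,:,0])&(f.max(2)<110)&(f[:,:,0]-f[:,:,2]>6)).astype(np.uint8)*255
m=cv2.morphologyEx(cv2.morphologyEx(m,cv2.MORPH_CLOSE,np.ones((3,3))),cv2.MORPH_OPEN,np.ones((3,3)))
n,l,s,c=cv2.connectedComponentsWithStats(m)
for i in range(1,n):
  if s[i,4]>60 and 160<c[i][0]<400 and c[i][1]>170: print(s[i],c[i])
# projected expected corners of slice in flat-on-slope pose at s=.014
def cor(s0):
  for yy in(-.124,-.067):
    for d in(-.05,.05):
      for h in(0,.053):
        s=s0+d; print(yy,d,h,np.round(proj("scene",s2w(s*.966-h*.2588,yy,.062+s*.2588+h*.966)),1))
cor(.014)
E
```

```text
t44.92 stand [ 18.8 -95.1  51.7] world [ 465.2 -285.4   51.7] yaw_err(tool y vs ey) 0.000 tilt [0. 0.] q [-0.77  0.31  1.8   0.    1.03 -2.25] F [-1.2  0.3  1.3] w 0.0574
[177 194  30  24 536] [191.125      205.41231343]
[305 224  14  14  89] [310.01123596 230.40449438]
[246 243  79  63 414] [284.60869565 273.68357488]
[ 298  243   39   43 1052] [316.77756654 264.63212928]
-0.124 -0.05 0 [315.6 287.6]
-0.124 -0.05 0.053 [311.  270.4]
-0.124 0.05 0 [347.5 266. ]
-0.124 0.05 0.053 [343.8 248.8]
-0.067 -0.05 0 [301.4 277.3]
-0.067 -0.05 0.053 [296.6 260.5]
-0.067 0.05 0 [332.6 256.7]
-0.067 0.05 0.053 [328.7 239.9]
```

Call:
send_rows(plan=[[[0.003, 0, 0.0008, 0], [0.003, 0, 0.0008, 0], [0.002, 0, 0.0005, 0], [0, 0, 0, 0]]])

```text
time_s: 45.52
tcp_pos: [0.4568, -0.2847, 0.0495]
tool_rot: [-0.141, -3.138, -0.0]
wrist_force: [-0.1, -0.4, 1.4]
width: 0.0571
gripper_force: 6.0
```

Call:
send_rows(plan=[[[0.002, 0, 0.0005, 0], [0.001, 0, 0.0003, 0], [0, 0, 0, 0]]])

```text
time_s: 45.9
tcp_pos: [0.4561, -0.285, 0.0497]
tool_rot: [0.142, 3.134, -0.002]
wrist_force: [6.5, 0.9, 1.3]
width: 0.0576
gripper_force: 6.0
```

Call:
send_rows(plan=[[[0.001, 0, 0.0003, 0], [0.001, 0, 0.0003, 0], [0, 0, 0, 0]]])

```text
time_s: 46.28
tcp_pos: [0.4547, -0.2849, 0.0494]
tool_rot: [0.141, 3.133, -0.003]
wrist_force: [8.3, 1.9, 3.0]
width: 0.057
gripper_force: 6.0
```

Call:
send_rows(plan=[[[0.001, 0, 0.0003, 0], [0, 0, 0, 0]]])

```text
time_s: 46.52
tcp_pos: [0.4537, -0.2848, 0.0491]
tool_rot: [0.141, 3.133, -0.003]
wrist_force: [9.0, 1.3, 3.0]
width: 0.0569
gripper_force: 6.0
```

Call:
send_rows(plan=[[[0, 0, 0, 0], [0, 0, 0, 0], [0, 0, 0, 0], [0, 0, 0, 0]]], claw=90)

```text
time_s: 47.02
tcp_pos: [0.4509, -0.2841, 0.0476]
tool_rot: [-0.141, -3.138, -0.001]
wrist_force: [-0.0, 0.7, -0.2]
width: 0.0793
gripper_force: 0.0
```

Call:
send_rows(plan=[[[0, 0, 0, 0], [0, 0, -0.02, 0], [0, 0, -0.04, 0], [0, 0, -0.06, 0], [0, 0.05, 0, 0], [0, 0.05, 0, 0], [0, 0.05, 0, 0], [0, 0.05, 0, 0]]], claw=100)

```text
time_s: 48.02
tcp_pos: [0.4691, -0.0835, 0.168]
tool_rot: [0.142, 3.138, -0.0]
wrist_force: [1.4, -0.6, 0.3]
width: 0.0884
gripper_force: 0.0
```

Call:
send_rows(plan=[[[0, 0.05, 0, 0], [0, 0.05, 0, 0], [0, 0.05, 0, 0], [0, 0.05, 0, 0], [0, 0.05, 0, 0], [0, 0, 0, 0]]])

```text
time_s: 48.78
tcp_pos: [0.4912, 0.1669, 0.1678]
tool_rot: [-0.134, -3.139, -0.001]
wrist_force: [0.7, -0.1, -0.1]
width: 0.088
gripper_force: 0.0
```

```bash
cat >> h.py <<'E'
def blob(n,c0,c1,r0,r1,name):
    a=imaging.read_camera(n)["image"]; cv2.imwrite(f"pics/{name}.png",a[:,:,::-1]); f=a.astype(int)
    m=((f[:,:,2]<.7*f[:,:,0])&(f.max(2)<110)&(f[:,:,0]-f[:,:,2]>6)).astype(np.uint8)*255
    k=np.zeros_like(m);k[r0:r1,c0:c1]=m[r0:r1,c0:c1]
    k=cv2.morphologyEx(cv2.morphologyEx(k,cv2.MORPH_CLOSE,np.ones((3,3))),cv2.MORPH_OPEN,np.ones((3,3)))
    cs,_=cv2.findContours(k,0,cv2.CHAIN_APPROX_NONE); c=max(cs,key=cv2.contourArea)
    h=cv2.approxPolyDP(cv2.convexHull(c),1.5,True)[:,0]
    print(name,cv2.boundingRect(c),h.tolist())
def model(n,s0,y,w):
    q=[proj(n,s2w((s0+d)*.966-h*.2588,y+e,.062+(s0+d)*.2588+h*.966)) for e in(-w/2,w/2) for d in(-.05,.05) for h in(0,.053)]
    print("model",n,np.round(cv2.convexHull(np.float32(q))[:,0]).tolist())
E
python3 - <<'E'
from h import *
st()
blob("scene",285,360,225,300,"s5");model("scene",0,-.096,.057)
blob("top",330,385,190,265,"t5");model("top",0,-.096,.057)
for c in cakes(imaging.read_camera("top")["image"],hi=215): print(np.round(c[0]*1000),"yaw %.3f w %.0f l %.0f"%(c[1],c[2]*1000,c[3]*1000))
E
```

```text
t48.77 stand [  4.  357.7 167.8] world [491.2 166.9 167.8] yaw_err(tool y vs ey) 0.005 tilt [-0.     0.001] q [ 0.1   0.1   1.79  0.    1.26 -1.39] F [ 0.7 -0.1 -0.1] w 0.088
s5 (285, 245, 53, 55) [[324, 245], [335, 253], [337, 267], [318, 299], [314, 299], [288, 280], [285, 274], [298, 259]]
model scene [[343.0, 269.0], [311.0, 291.0], [297.0, 280.0], [292.0, 264.0], [324.0, 243.0], [339.0, 252.0]]
t5 (346, 223, 24, 33) [[351, 223], [365, 224], [369, 227], [365, 255], [350, 254], [346, 251]]
model top [[373.0, 226.0], [369.0, 257.0], [351.0, 255.0], [349.0, 251.0], [353.0, 221.0], [370.0, 223.0]]
```

```bash
python3 - <<'E'
from h import *
a=cv2.imread("pics/t5.png")[:,:,::-1]
for r in(228,238,248): print(r,[(c,*map(int,a[r,c])) for c in range(342,378)])
def edge(e,h,s): return np.round(proj("top",s2w(s*.966-h*.2588,-.096+e,.062+s*.2588+h*.966)),1)
for s in(.04,0,-.04): print(s,"L top",edge(.0285,.053,s),"R bot",edge(-.0285,0,s),"R top",edge(-.0285,.053,s),"wires",edge(.036,.007,s),edge(-.036,.007,s))
E
```

```text
228 [(342, 174, 153, 139), (343, 234, 228, 215), (344, 228, 200, 154), (345, 238, 192, 90), (346, 181, 131, 58), (347, 127, 109, 92), (348, 142, 129, 117), (349, 103, 85, 69), (350, 40, 27, 15), (351, 16, 9, 5), (352, 32, 18, 10), (353, 50, 27, 15), (354, 64, 37, 21), (355, 63, 34, 17), (356, 63, 36, 19), (357, 63, 36, 19), (358, 63, 33, 19), (359, 62, 35, 21), (360, 60, 33, 17), (361, 58, 30, 20), (362, 59, 31, 16), (363, 63, 33, 18), (364, 59, 31, 16), (365, 57, 26, 15), (366, 60, 32, 19), (367, 59, 29, 15), (368, 52, 28, 18), (369, 55, 25, 14), (370, 229, 171, 77), (371, 170, 123, 57), (372, 188, 169, 154), (373, 232, 220, 205), (374, 215, 181, 133), (375, 235, 144, 16), (376, 207, 103, 0), (377, 162, 93, 18)]
238 [(342, 225, 207, 186), (343, 231, 179, 112), (344, 239, 174, 74), (345, 172, 125, 76), (346, 145, 132, 122), (347, 127, 114, 99), (348, 66, 51, 38), (349, 25, 14, 6), (350, 13, 7, 4), (351, 38, 23, 13), (352, 56, 32, 15), (353, 62, 35, 18), (354, 64, 36, 19), (355, 56, 31, 15), (356, 52, 27, 17), (357, 53, 29, 13), (358, 60, 31, 16), (359, 64, 34, 21), (360, 63, 33, 21),
[... 657 characters left out ...]
, 18), (358, 63, 36, 21), (359, 63, 34, 21), (360, 60, 32, 14), (361, 60, 34, 19), (362, 62, 34, 18), (363, 66, 36, 17), (364, 44, 22, 11), (365, 35, 19, 11), (366, 76, 46, 22), (367, 233, 181, 82), (368, 172, 127, 59), (369, 190, 170, 156), (370, 232, 223, 216), (371, 215, 181, 144), (372, 236, 140, 17), (373, 190, 96, 0), (374, 114, 61, 22), (375, 125, 62, 13), (376, 116, 62, 18), (377, 127, 64, 16)]
0.04 L top [355.  227.3] R bot [369.6 226.4] R top [373.  229.4] wires [350.4 224.5] [372.4 227.1]
0 L top [353.2 239.6] R bot [367.9 238.3] R top [371.2 241.8] wires [348.7 236.4] [370.6 239. ]
-0.04 L top [351.5 251.9] R bot [366.2 250.1] R top [369.4 254. ] wires [347.  248.3] [368.8 250.9]
```

```bash
python3 - <<'E'
from h import *
def ov(n,f,x,y,w,h,k):
    a=cv2.resize(cv2.imread(f)[y:y+h,x:x+w],(w*k,h*k),interpolation=cv2.INTER_CUBIC)
    def d(s,yy,hh,col):
        p=(proj(n,s2w(s*.966-hh*.2588,yy,.062+s*.2588+hh*.966))-[x,y]+.5)*k; cv2.circle(a,(int(p[0]),int(p[1])),3,col,1)
    for s in(-.05,.05):
        for e in(-.0285,.0285):
            d(s,-.096+e,0,(255,255,0));d(s,-.096+e,.053,(0,255,0))
        for e in(-.036,.036): d(s,-.096+e,.007,(255,0,255))
    return a
A=ov("top","pics/t5.png",333,208,56,56,10);B=ov("scene","pics/s5.png",280,232,75,75,10)
o=np.zeros((600,800,3),np.uint8);o[:400,:400]=cv2.resize(A,(400,400));o[:400,400:]=cv2.resize(B,(400,400));cv2.imwrite("pics/p9.png",o[:400])
E
```

```text
(no output)
```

View pics/p9.png

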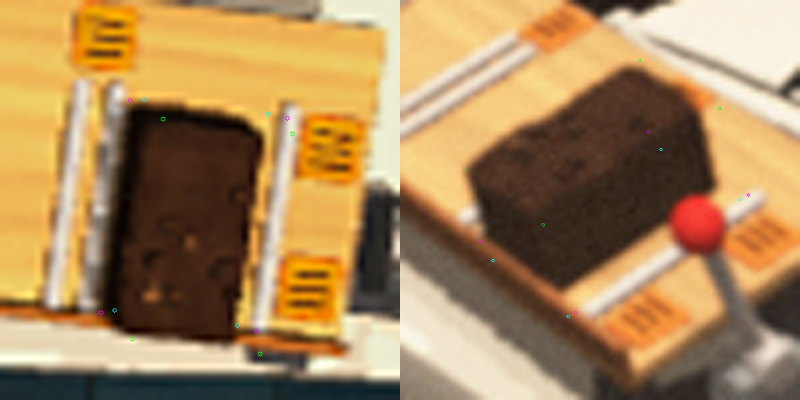

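Call:
send_rows(plan=[[[0, -0.046, 0, 0], [0, -0.046, 0, 0], [0, -0.046, 0, 0], [0, -0.046, 0, 0], [0, -0.046, 0, 0], [0, -0.046, 0, 0], [0, -0.046, 0, 0], [0, -0.046, 0, 0]]])

```text
time_s: 50.18
tcp_pos: [0.4579, -0.2046, 0.168]
tool_rot: [0.143, 3.138, -0.0]
wrist_force: [1.0, -0.2, 0.1]
width: 0.088
gripper_force: 0.0
```

Call:
send_rows(plan=[[[0, -0.046, 0, 0], [0, -0.045, 0, 0], [0, 0, 0, 0], [0, 0, 0, 0]]])

```text
time_s: 50.68
tcp_pos: [0.4499, -0.2929, 0.1676]
tool_rot: [-0.143, -3.138, -0.001]
wrist_force: [1.1, -0.2, -0.4]
width: 0.088
gripper_force: 0.0
```

```bash
python3 - <<'E'
from h import *
st()
im=imaging.read_camera("top")["image"]; cv2.imwrite("pics/t6.png",im[:,:,::-1])
for c in cakes(im,hi=215): print(np.round(c[0]*1000),"yaw %.3f w %.0f l %.0f"%(c[1],c[2]*1000,c[3]*1000))
E
```

```text
t50.67 stand [   4.2 -104.   167.6] world [ 449.9 -292.9  167.6] yaw_err(tool y vs ey) -0.001 tilt [-0.     0.001] q [-0.8   0.14  1.74  0.    1.26 -2.28] F [ 1.1 -0.2 -0.4] w 0.088
[460. 370.] yaw 0.195 w 51 l 100
```

Call:
send_rows(plan=[[[0, 0.003, 0.03, 0], [0, 0, 0.03, 0], [0, 0, 0.03, 0], [0, 0, 0.012, 0], [0, 0, 0.008, 0], [0, 0, 0.005, 0], [0, 0, 0, 0]]])

```text
time_s: 51.65
tcp_pos: [0.4509, -0.2903, 0.0532]
tool_rot: [0.141, 3.138, -0.001]
wrist_force: [-0.4, 0.2, 0.3]
width: 0.088
gripper_force: 0.0
```

Call:
send_rows(plan=[[[0, 0, 0, 0], [0, 0, 0, 0], [0, 0, 0, 0], [0, 0, 0, 0], [0, 0, 0, 0], [0, 0, 0, 0]]], claw=0, grip_force=5)

```text
time_s: 52.4
tcp_pos: [0.4508, -0.2901, 0.0531]
tool_rot: [0.141, 3.138, 0.0]
wrist_force: [0.0, 2.9, 5.1]
width: 0.0572
gripper_force: 5.0
```

```bash
python3 - <<'E'
from h import *
st()
E
```

```text
t52.40 stand [   4.9 -101.    53.1] world [ 450.8 -290.1   53.1] yaw_err(tool y vs ey) 0.000 tilt [0. 0.] q [-0.79  0.29  1.82  0.    1.03 -2.27] F [0.  2.9 5.1] w 0.0572
```

Call:
send_rows(plan=[[[0, 0, 0, 0], [0, 0, 0, 0], [0, 0, 0, 0], [0, 0, 0, 0], [0, 0, -0.02, 0], [0, 0, -0.04, 0], [0, 0, -0.055, 0], [0, 0, 0, 0]]], claw=100)

```text
time_s: 53.4
tcp_pos: [0.4531, -0.2925, 0.1728]
tool_rot: [0.14, 3.131, -0.01]
wrist_force: [0.5, -0.1, -0.2]
width: 0.0883
gripper_force: 0.0
```

Call:
send_rows(plan=[[[0, 0.046, 0, 0], [0, 0.046, 0, 0], [0, 0.046, 0, 0], [0, 0.046, 0, 0], [0, 0.046, 0, 0], [0, 0.046, 0, 0], [0, 0.046, 0, 0], [0, 0.046, 0, 0]]])

```text
time_s: 54.4
tcp_pos: [0.483, 0.0779, 0.1668]
tool_rot: [-0.141, -3.137, 0.0]
wrist_force: [0.7, 0.1, 0.7]
width: 0.0884
gripper_force: 0.0
```

Call:
send_rows(plan=[[[0, 0.046, 0, 0], [0, 0.046, 0, 0], [0, 0.046, 0, 0], [0, 0.046, 0, 0], [0, 0.046, 0, -0.14], [0, 0, 0, -0.14], [0, 0, 0, 0], [0, 0, 0, 0]]])

```text
time_s: 55.4
tcp_pos: [0.504, 0.3049, 0.1671]
tool_rot: [0.293, -3.127, 0.001]
wrist_force: [-0.1, -0.2, -0.6]
width: 0.0882
gripper_force: 0.0
```

```bash
python3 - <<'E'
from h import *
st();rel((.475,.368))
a=imaging.read_camera("top")["image"]; cv2.imwrite("pics/t7.png",a[:,:,::-1])
for r in(228,238,248): print(r,[(c,*map(int,a[r,c])) for c in [*range(344,355),*range(364,374)]])
blob("top",330,385,190,265,"t8")
E
```

```text
t55.40 stand [  4.4 496.3 167.1] world [504.  304.9 167.1] yaw_err(tool y vs ey) 0.277 tilt [-0.001 -0.   ] q [ 0.34  0.25  1.61 -0.    1.28 -1.41] F [-0.1 -0.2 -0.6] w 0.0882
tool shift xy [16.8 67.4  0. ] tool y angle-90deg: 0.187
228 [(344, 232, 206, 160), (345, 241, 197, 93), (346, 183, 131, 56), (347, 185, 165, 146), (348, 236, 232, 221), (349, 226, 195, 156), (350, 238, 185, 85), (351, 210, 150, 67), (352, 156, 105, 47), (353, 131, 89, 41), (354, 67, 44, 21), (364, 65, 34, 18), (365, 61, 33, 16), (366, 62, 33, 18), (367, 65, 36, 19), (368, 66, 36, 20), (369, 59, 31, 17), (370, 61, 33, 20), (371, 60, 31, 17), (372, 61, 33, 18), (373, 49, 25, 13)]
238 [(344, 242, 181, 79), (345, 175, 127, 76), (346, 218, 209, 197), (347, 233, 218, 196), (348, 237, 189, 119), (349, 246, 189, 86), (350, 196, 137, 64), (351, 121, 80, 39), (352, 98, 65, 31), (353, 52, 33, 17), (354, 14, 9, 8), (364, 66, 36, 18), (365, 65, 36, 16), (366, 65, 36, 22), (367, 66, 36, 21), (368, 63, 35, 20), (369, 65, 33, 19), (370, 64, 36, 20), (371, 39, 19, 11), (372, 76, 44, 22), (373, 232, 164, 75)]
248 [(344, 205, 178, 144), (345, 234, 228, 214), (346, 234, 212, 163), (347, 239, 204, 101), (348, 248, 219, 106), (349, 190, 144, 65), (350, 125, 82, 38), (351, 82, 54, 26), (352, 25, 16, 9), (353, 14, 8, 6), (354, 50, 28, 16), (364, 65, 36, 17), (365, 63, 34, 17), (366, 65, 37, 20), (367, 66, 36, 19), (368, 68, 37, 20), (369, 61, 32, 18), (370, 58, 33, 20), (371, 135, 91, 40), (372, 241, 140, 11), (373, 199, 103, 0)]
t8 (351, 223, 23, 35) [[355, 223], [368, 224], [373, 227], [373, 257], [355, 255], [351, 252]]
```

Call:
send_rows(plan=[[[0.009, 0.036, 0, 0], [0.008, 0.036, 0, 0], [0, 0, 0.04, 0], [0, 0, 0.04, 0], [0, 0, 0.03, 0], [0, 0, 0, 0], [0, 0, 0, 0]]])

```text
time_s: 56.38
tcp_pos: [0.475, 0.3731, 0.0592]
tool_rot: [-0.296, 3.126, 0.001]
wrist_force: [0.0, -0.2, -0.8]
width: 0.088
gripper_force: 0.0
```

Call:
send_rows(plan=[[[0, 0, 0.02, 0], [0, 0, 0.015, 0], [0, 0, 0.01, 0], [0, 0, 0.01, 0], [0, 0, 0.008, 0], [0, 0, 0.005, 0], [0, 0, 0, 0]]])

```text
time_s: 57.25
tcp_pos: [0.4738, 0.3729, -0.0105]
tool_rot: [0.298, -3.127, 0.0]
wrist_force: [0.7, -0.6, 0.2]
width: 0.0882
gripper_force: 0.0
```

```bash
python3 - <<'E'
from h import *
st();rel((.475,.372))
E
```

```text
t57.25 stand [-31.8 561.3 -10.5] world [473.8 372.9 -10.5] yaw_err(tool y vs ey) 0.280 tilt [-0.001 -0.   ] q [ 0.47  0.52  1.66 -0.    0.97 -1.29] F [ 0.7 -0.6  0.2] w 0.0882
tool shift xy [-1.  -1.1 -0. ] tool y angle-90deg: 0.190
```

Call:
send_rows(plan=[[[0, 0, 0, 0], [0, 0, 0, 0], [0, 0, 0, 0], [0, 0, 0, 0], [0, 0, 0, 0], [0, 0, 0, 0]]], claw=0, grip_force=12)

```text
time_s: 58.0
tcp_pos: [0.4741, 0.3729, -0.01]
tool_rot: [-0.298, 3.127, -0.0]
wrist_force: [-0.1, -0.9, 1.8]
width: 0.0535
gripper_force: 12.0
```

Call:
send_rows(plan=[[[0, 0, -0.01, 0], [0, 0, -0.03, 0], [0, 0, -0.04, 0], [0, 0, -0.05, 0], [0, 0, 0, 0.09], [0, 0, 0, 0.09], [0, 0, 0, 0.1], [0, 0, 0, 0]]])

```text
time_s: 59.0
tcp_pos: [0.4737, 0.373, 0.12]
tool_rot: [-0.14, -3.138, -0.0]
wrist_force: [0.3, -0.6, -0.5]
width: 0.0536
gripper_force: 12.0
```

```bash
python3 - <<'E'
from h import *
st();rel(s2w(.0193,.095,0))
E
```

```text
t59.00 stand [-31.9 561.4 120. ] world [473.7 373.  120. ] yaw_err(tool y vs ey) 0.001 tilt [-0.  0.] q [ 0.47  0.33  1.61  0.    1.2  -1.01] F [ 0.3 -0.6 -0.5] w 0.0536
tool shift xy [ -50.6 -466.4   -0. ] tool y angle-90deg: -0.089
```

Call:
send_rows(plan=[[[-0.005, -0.03, 0, 0], [-0.005, -0.05, 0, 0], [-0.005, -0.055, 0, 0], [-0.005, -0.055, 0, 0], [-0.005, -0.055, 0, 0], [-0.005, -0.055, 0, 0], [-0.005, -0.055, 0, 0], [-0.005, -0.05, 0, 0]]])

```text
time_s: 60.0
tcp_pos: [0.4773, -0.0358, 0.1202]
tool_rot: [0.138, 3.138, -0.0]
wrist_force: [0.4, -0.3, -2.2]
width: 0.0536
gripper_force: 12.0
```

Call:
send_rows(plan=[[[-0.005, -0.04, 0, 0], [-0.0056, -0.0214, 0, 0], [0, 0, 0, 0], [0, 0, 0.02, 0], [0, 0, 0.02, 0], [0, 0, 0.008, 0], [0, 0, 0, 0], [0, 0, 0, 0]]])

```text
time_s: 61.0
tcp_pos: [0.4831, -0.096, 0.0726]
tool_rot: [0.14, 3.137, -0.001]
wrist_force: [0.5, 0.2, -2.3]
width: 0.0535
gripper_force: 12.0
```

```bash
python3 - <<'E'
from h import *
st()
blob("scene",235,305,190,262,"s9");model("scene",.014,.096,.054)
E
```

```text
t61.00 stand [19.6 95.1 72.6] world [483.1 -96.   72.6] yaw_err(tool y vs ey) 0.001 tilt [ 0.001 -0.   ] q [-0.44  0.17  1.92  0.    1.05 -1.92] F [ 0.5  0.2 -2.3] w 0.0535
s9 (258, 209, 46, 43) [[287, 209], [302, 220], [303, 226], [293, 243], [270, 251], [259, 237], [258, 219]]
model scene [[301.0, 237.0], [271.0, 255.0], [260.0, 248.0], [255.0, 232.0], [285.0, 214.0], [297.0, 221.0]]
```

Call:
send_rows(plan=[[[0, 0, 0.004, 0], [0, 0, 0.004, 0], [0, 0, 0.003, 0], [0, 0, 0.002, 0], [0, 0, 0, 0]]], grip_force=6)

```text
time_s: 61.72
tcp_pos: [0.4825, -0.0961, 0.0586]
tool_rot: [-0.141, -3.138, -0.0]
wrist_force: [-0.1, -0.3, -1.5]
width: 0.0532
gripper_force: 6.0
```

Call:
send_rows(plan=[[[0, 0, 0.001, 0], [0, 0, 0.001, 0], [0, 0, 0.001, 0], [0, 0, 0, 0]]])

```text
time_s: 62.22
tcp_pos: [0.4826, -0.0961, 0.0557]
tool_rot: [0.141, 3.138, 0.0]
wrist_force: [-0.0, 0.7, -1.4]
width: 0.0534
gripper_force: 6.0
```

Call:
send_rows(plan=[[[0, 0, 0.001, 0], [0, 0, 0.001, 0], [0, 0, 0, 0]]])

```text
time_s: 62.6
tcp_pos: [0.4826, -0.0961, 0.0537]
tool_rot: [0.141, 3.138, 0.0]
wrist_force: [-0.2, 0.8, -0.9]
width: 0.0529
gripper_force: 6.0
```

Call:
send_rows(plan=[[[0, 0, 0.001, 0], [0, 0, 0.001, 0], [0, 0, 0, 0]]])

```text
time_s: 62.98
tcp_pos: [0.4829, -0.0961, 0.0525]
tool_rot: [0.141, 3.138, -0.0]
wrist_force: [-3.2, 1.3, 5.0]
width: 0.0534
gripper_force: 6.0
```

Call:
send_rows(plan=[[[0.003, 0, 0.0005, 0], [0.003, 0, 0.0008, 0], [0.002, 0, 0.0005, 0], [0, 0, 0, 0]]])

```text
time_s: 63.48
tcp_pos: [0.4747, -0.0956, 0.0503]
tool_rot: [0.141, 3.138, -0.001]
wrist_force: [0.1, 0.0, 3.9]
width: 0.0537
gripper_force: 6.0
```

Call:
send_rows(plan=[[[0.002, 0, 0.0005, 0], [0.001, 0, 0.0003, 0], [0, 0, 0, 0]]])

```text
time_s: 63.85
tcp_pos: [0.472, -0.0953, 0.0495]
tool_rot: [0.141, 3.138, -0.001]
wrist_force: [1.4, 0.0, 4.4]
width: 0.0539
gripper_force: 6.0
```

Call:
send_rows(plan=[[[0.001, 0, 0.0003, 0], [0.001, 0, 0.0003, 0], [0, 0, 0, 0]]])

```text
time_s: 64.22
tcp_pos: [0.4714, -0.0956, 0.0494]
tool_rot: [0.141, 3.134, -0.002]
wrist_force: [6.2, -0.1, 2.8]
width: 0.0537
gripper_force: 6.0
```

```bash
python3 - <<'E'
from h import *
st()
blob("scene",235,305,190,262,"s10");model("scene",0,.096,.054)
E
```

```text
t64.22 stand [ 8.  94.5 49.4] world [471.4 -95.6  49.4] yaw_err(tool y vs ey) -0.000 tilt [ 0.004 -0.001] q [-0.45  0.19  1.96  0.    0.99 -1.93] F [ 6.2 -0.1  2.8] w 0.0537
s10 (248, 218, 48, 44) [[284, 218], [295, 227], [294, 252], [264, 261], [251, 252], [248, 245], [254, 235], [267, 225]]
model scene [[297.0, 239.0], [267.0, 258.0], [256.0, 250.0], [251.0, 235.0], [281.0, 217.0], [292.0, 224.0]]
```

Call:
send_rows(plan=[[[0, 0, 0, 0], [0, 0, 0, 0], [0, 0, 0, 0], [0, 0, 0, 0], [0, 0, 0, 0], [0, 0, -0.02, 0], [0, 0, -0.04, 0], [0, 0, -0.05, 0]]], claw=90)

```text
time_s: 65.32
tcp_pos: [0.4687, -0.0945, 0.1589]
tool_rot: [-0.141, -3.136, -0.002]
wrist_force: [0.4, 0.3, 0.6]
width: 0.0794
gripper_force: 0.0
```

Call:
send_rows(plan=[[[0, 0.05, 0, 0], [0, 0.05, 0, 0], [0, 0.05, 0, 0], [0, 0.05, 0, 0], [0, 0.05, 0, 0], [0, 0.05, 0, 0], [0, 0, 0, 0], [0, 0, 0, 0]]])

```text
time_s: 66.32
tcp_pos: [0.4962, 0.2035, 0.1584]
tool_rot: [-0.14, -3.138, 0.001]
wrist_force: [0.1, 0.2, -0.6]
width: 0.0791
gripper_force: 0.0
```

```bash
python3 - <<'E'
from h import *
st()
blob("top",270,325,190,265,"t11");model("top",0,.096,.054)
blob("top",330,385,190,265,"t12");model("top",0,-.096,.057)
blob("scene",235,305,190,262,"s11");model("scene",0,.096,.054)
blob("scene",285,350,225,300,"s12");model("scene",0,-.096,.057)
a=cv2.imread("pics/t11.png")[:,:,::-1]
for r in(225,238): print(r,[(c,*map(int,a[r,c])) for c in [*range(280,294),*range(303,318)]])
def e(e,h,s): return np.round(proj("top",s2w(s*.966-h*.2588,.096+e,.062+s*.2588+h*.966)),1)
for s in(.04,0,-.04): print(s,"Ltop",e(.027,.053,s),"Lbot",e(.027,0,s),"Rbot",e(-.027,0,s),"Rtop",e(-.027,.053,s),"wires",e(.036,.007,s),e(-.036,.007,s))
E
```

```text
t66.33 stand [  5.8 394.7 158.4] world [496.2 203.5 158.4] yaw_err(tool y vs ey) 0.001 tilt [-0.001 -0.001] q [ 0.17  0.15  1.75 -0.    1.24 -1.31] F [ 0.1  0.2 -0.6] w 0.0791
t11 (292, 216, 20, 33) [[296, 216], [311, 219], [307, 248], [294, 247], [292, 245]]
model top [[312.0, 219.0], [308.0, 250.0], [292.0, 248.0], [291.0, 244.0], [295.0, 215.0], [311.0, 217.0]]
t12 (351, 223, 24, 35) [[355, 223], [368, 224], [374, 227], [373, 257], [355, 255], [351, 252]]
model top [[373.0, 226.0], [369.0, 257.0], [351.0, 255.0], [349.0, 251.0], [353.0, 221.0], [370.0, 223.0]]
s11 (250, 217, 45, 45) [[285, 218], [292, 228], [294, 239], [268, 261], [252, 253], [250, 247], [262, 218]]
model scene [[297.0, 239.0], [267.0, 258.0], [256.0, 250.0], [251.0, 235.0], [281.0, 217.0], [292.0, 224.0]]
s12 (285, 247, 57, 53) [[331, 248], [339, 256], [341, 269], [318, 299], [314, 299], [286, 278], [285, 274], [299, 263], [325, 247]]
model scene [[343.0, 269.0], [311.0, 291.0], [297.0, 280.0], [292.0, 264.0], [324.0, 243.0], [339.0, 252.0]]
225 [(280, 241, 193, 92), (281, 240, 193, 91), (282, 240, 193, 92), (283
[... 768 characters left out ...]
8, 156, 71), (292, 140, 91, 44), (293, 68, 46, 20), (303, 71, 36, 20), (304, 71, 40, 22), (305, 72, 39, 21), (306, 68, 38, 19), (307, 73, 41, 26), (308, 70, 37, 21), (309, 81, 44, 23), (310, 235, 180, 79), (311, 227, 194, 150), (312, 234, 228, 214), (313, 230, 204, 158), (314, 237, 190, 89), (315, 228, 176, 80), (316, 210, 181, 151), (317, 233, 229, 219)]
0.04 Ltop [294.9 220.2] Lbot [294.7 217.6] Rbot [311.  219.6] Rtop [311.9 222.2] wires [292.  217.6] [313.8 220.2]
0 Ltop [293.4 232.5] Lbot [293.3 229.5] Rbot [309.5 231.4] Rtop [310.3 234.5] wires [290.6 229.6] [312.3 232.1]
-0.04 Ltop [291.9 244.8] Lbot [291.8 241.3] Rbot [308.  243.2] Rtop [308.7 246.8] wires [289.1 241.4] [310.8 244. ]
```

Call:
send_rows(plan=[[[-0.011, -0.05, 0, 0], [-0.011, -0.05, 0, 0], [-0.011, -0.05, 0, 0], [-0.011, -0.05, 0, 0], [-0.011, -0.05, 0, 0], [-0.011, -0.049, 0, 0], [0, 0, 0, 0], [0, 0, 0, 0]]], claw=0)

```text
time_s: 67.62
tcp_pos: [0.535, -0.0998, 0.1584]
tool_rot: [-0.143, -3.138, -0.001]
wrist_force: [-0.2, 0.9, -0.4]
width: 0.0014
gripper_force: 0.0
```

Call:
send_rows(plan=[[[0, 0, 0.03, 0], [0, 0, 0.03, 0], [0, 0, 0.02, 0], [0, 0, 0.012, 0], [0, 0, 0.006, 0], [0, 0, 0.003, 0], [0, 0, 0, 0]]])

```text
time_s: 68.5
tcp_pos: [0.5358, -0.0999, 0.0581]
tool_rot: [0.141, 3.138, -0.0]
wrist_force: [-0.4, 0.8, 0.2]
width: 0.0007
gripper_force: 0.0
```

```bash
python3 - <<'E'
from h import *
st()
E
```

```text
t68.50 stand [72.4 96.  58.1] world [535.8 -99.9  58.1] yaw_err(tool y vs ey) 0.000 tilt [ 0.001 -0.   ] q [-0.4   0.3   1.8   0.    1.04 -1.88] F [-0.4  0.8  0.2] w 0.0007
```

Call:
send_rows(plan=[[[0.005, 0, 0.001, 0], [0.004, 0, 0.001, 0], [0.003, 0, 0.001, 0], [0, 0, 0, 0]]])

```text
time_s: 69.0
tcp_pos: [0.5231, -0.0988, 0.0546]
tool_rot: [-0.141, -3.138, -0.0]
wrist_force: [0.5, 0.2, -0.3]
width: 0.0006
gripper_force: 0.0
```

Call:
send_rows(plan=[[[0.002, 0, 0, 0], [0.002, 0, 0, 0], [0, 0, 0, 0]]])

```text
time_s: 69.38
tcp_pos: [0.5204, -0.0987, 0.0551]
tool_rot: [0.141, 3.136, -0.001]
wrist_force: [3.3, -0.7, -0.1]
width: 0.0005
gripper_force: 1.6
```

Call:
send_rows(plan=[[[0.001, 0, 0, 0], [0.001, 0, 0, 0], [0, 0, 0, 0]]])

```text
time_s: 69.75
tcp_pos: [0.52, -0.0988, 0.0559]
tool_rot: [0.141, 3.133, -0.002]
wrist_force: [8.0, 0.4, 0.6]
width: 0.0002
gripper_force: 3.7
```

Call:
send_rows(plan=[[[0.001, 0, 0, 0], [0.001, 0, 0, 0], [0, 0, 0, 0]]])

```text
time_s: 70.12
tcp_pos: [0.5197, -0.099, 0.0568]
tool_rot: [0.141, 3.13, -0.003]
wrist_force: [11.1, -0.2, 2.3]
width: 0.0002
gripper_force: 5.5
```

Call:
send_rows(plan=[[[-0.008, 0, 0, 0], [-0.014, 0, 0, 0], [0, 0, -0.04, 0], [0, 0, -0.05, 0], [0, -0.048, 0, 0], [0, -0.049, 0, 0], [0, -0.049, 0, 0], [0, -0.049, 0, 0]]])

```text
time_s: 71.12
tcp_pos: [0.5196, -0.2956, 0.144]
tool_rot: [-0.141, -3.137, -0.001]
wrist_force: [0.1, 0.6, 0.4]
width: 0.0005
gripper_force: 0.0
```

Call:
send_rows(plan=[[[0, 0, 0, 0], [0, 0, 0, 0], [0, 0, 0.03, 0], [0, 0, 0.03, 0], [0, 0, 0.016, 0], [0, 0, 0.008, 0], [0, 0, 0.004, 0], [0, 0, 0, 0]]])

```text
time_s: 72.12
tcp_pos: [0.5203, -0.2945, 0.0572]
tool_rot: [0.141, 3.138, -0.001]
wrist_force: [0.4, -0.0, -0.8]
width: 0.0003
gripper_force: 0.0
```

```bash
python3 - <<'E'
from h import *
st()
E
```

```text
t72.12 stand [ 74.5 -99.2  57.2] world [ 520.3 -294.5   57.2] yaw_err(tool y vs ey) 0.000 tilt [ 0.001 -0.001] q [-0.71  0.4   1.66 -0.    1.08 -2.19] F [ 0.4 -0.  -0.8] w 0.0003
```

Call:
send_rows(plan=[[[0.006, 0, 0.001, 0], [0.005, 0, 0.001, 0], [0.003, 0, 0, 0], [0, 0, 0, 0]]])

```text
time_s: 72.62
tcp_pos: [0.5057, -0.2931, 0.0548]
tool_rot: [0.142, 3.138, -0.0]
wrist_force: [0.0, 0.1, 0.4]
width: 0.0009
gripper_force: 0.0
```

Call:
send_rows(plan=[[[0.002, 0, 0, 0], [0.002, 0, 0, 0], [0, 0, 0, 0]]])

```text
time_s: 73.0
tcp_pos: [0.5026, -0.2928, 0.0549]
tool_rot: [0.141, 3.137, -0.001]
wrist_force: [3.3, 0.1, -0.4]
width: 0.0003
gripper_force: 1.3
```

Call:
send_rows(plan=[[[0.001, 0, 0, 0], [0.001, 0, 0, 0], [0, 0, 0, 0]]])

```text
time_s: 73.38
tcp_pos: [0.5021, -0.293, 0.0558]
tool_rot: [0.141, 3.134, -0.002]
wrist_force: [7.9, 0.4, 1.0]
width: 0.0006
gripper_force: 3.7
```

Call:
send_rows(plan=[[[0.001, 0, 0, 0], [0.001, 0, 0, 0], [0, 0, 0, 0]]])

```text
time_s: 73.75
tcp_pos: [0.5018, -0.2932, 0.0566]
tool_rot: [0.141, 3.131, -0.004]
wrist_force: [12.3, 2.2, 3.4]
width: 0.0007
gripper_force: 5.9
```

Call:
send_rows(plan=[[[-0.008, 0, 0, 0], [-0.014, 0, 0, 0], [0, 0, -0.04, 0], [0, 0, -0.05, 0], [0, 0, -0.03, 0], [0, 0.05, 0, 0], [0, 0.05, 0, 0], [0, 0.05, 0, 0]]])

```text
time_s: 74.75
tcp_pos: [0.5334, -0.1435, 0.1744]
tool_rot: [-0.142, -3.137, -0.0]
wrist_force: [2.1, 0.2, -0.9]
width: 0.0008
gripper_force: 0.0
```

Call:
send_rows(plan=[[[0, 0.05, 0, 0], [0, 0.05, 0, 0], [0, 0.05, 0, 0], [0, 0.05, 0, 0], [0, 0.05, 0, 0], [0, 0.05, 0, 0], [0, 0, 0, 0], [0, 0, 0, 0]]])

```text
time_s: 75.75
tcp_pos: [0.5601, 0.1537, 0.1741]
tool_rot: [-0.14, -3.137, 0.001]
wrist_force: [-0.0, -1.2, 0.3]
width: 0.0005
gripper_force: 0.0
```

```bash
python3 - <<'E'
from h import *
st()
blob("top",270,325,190,265,"t13");model("top",0,.096,.054)
blob("top",330,385,190,265,"t14");model("top",0,-.096,.057)
t=cv2.imread("pics/t14.png"); h=cv2.cvtColor(t,cv2.COLOR_BGR2HSV);m=cv2.inRange(h,(0,180,120),(6,255,255))|cv2.inRange(h,(174,180,120),(180,255,255));m[:,:384]=0;m[:190]=0;m[270:]=0;m[:,430:]=0
print("ball px",np.argwhere(m).mean(0)[::-1])
E
```

```text
t75.75 stand [ 73.9 350.8 174.1] world [560.1 153.7 174.1] yaw_err(tool y vs ey) 0.001 tilt [-0.001 -0.001] q [ 0.06  0.23  1.63 -0.    1.29 -1.42] F [-0.  -1.2  0.3] w 0.0005
t13 (292, 216, 20, 33) [[296, 216], [309, 217], [311, 219], [307, 248], [294, 247], [292, 245]]
model top [[312.0, 219.0], [308.0, 250.0], [292.0, 248.0], [291.0, 244.0], [295.0, 215.0], [311.0, 217.0]]
t14 (350, 223, 26, 35) [[355, 223], [368, 224], [374, 227], [375, 257], [356, 255], [350, 252]]
model top [[373.0, 226.0], [369.0, 257.0], [351.0, 255.0], [349.0, 251.0], [353.0, 221.0], [370.0, 223.0]]
ball px [396.89473684 253.44736842]
```

```bash
python3 - <<'E'
from h import *
a=cv2.imread("pics/t14.png")[:,:,::-1].astype(int)
for r in(228,233,238,243,248,252): 
  k=[c for c in range(347,380) if a[r,c].max()<95]; print(r,k[0],k[-1],[tuple(a[r,c]) for c in range(k[-1]+1,k[-1]+5)])
E
```

```text
228 354 373 [(np.int64(132), np.int64(87), np.int64(42)), (np.int64(236), np.int64(137), np.int64(9)), (np.int64(209), np.int64(107), np.int64(0)), (np.int64(163), np.int64(93), np.int64(17))]
233 353 372 [(np.int64(172), np.int64(122), np.int64(56)), (np.int64(236), np.int64(179), np.int64(87)), (np.int64(241), np.int64(192), np.int64(91)), (np.int64(240), np.int64(194), np.int64(92))]
238 353 372 [(np.int64(225), np.int64(158), np.int64(70)), (np.int64(243), np.int64(185), np.int64(89)), (np.int64(239), np.int64(183), np.int64(87)), (np.int64(238), np.int64(182), np.int64(87))]
243 352 371 [(np.int64(161), np.int64(110), np.int64(55)), (np.int64(203), np.int64(130), np.int64(55)), (np.int64(214), np.int64(139), np.int64(61)), (np.int64(215), np.int64(143), np.int64(65))]
248 351 370 [(np.int64(131), np.int64(88), np.int64(40)), (np.int64(237), np.int64(134), np.int64(8)), (np.int64(192), np.int64(98), np.int64(0)), (np.int64(113), np.int64(59), np.int64(20))]
252 349 369 [(np.int64(114), np.int64(84), np.int64(40)), (np.int64(186), np.int64(135), np.int64(62)), (np.int64(232), np.int64(159), np.int64(60)), (np.int64(231), np.int64(143), np.int64(40))]
```

```bash
python3 -c "
from rig import job_done
print(job_done())"
```

```text
the job is handed in; nothing more can be done
None
```

I pressed all six tabs to their stops and pushed the lever to its stop and let it spring back. I then set both slices (cake_1 in the right bay, cake_2 in the left bay) against the front lip, and handed the job in at about 76 s; cake_1 shifted sideways after I set it down, so I re-centred it.

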